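Load the ultrasonic cleaner with printed jaw models and cover it

TASK

Wash the freshly printed jaw models: carry their tray over and tip it low above the cleaner's basket, so that all three slide gently off the open end into the basket; the resin is still tacky, so do not touch the models themselves and do not drop them from a height. Then set the empty tray back flat on its blue mat, and after that put the steel lid on the cleaner's tank, fully seated. Leave the articulator, the bottle and the pen cup as they stand.

Things in the scene. Friction and masses are not known exactly. Their poses are not given: they have to be found in the camera images.
- cleaner: Ultrasonic cleaner, fixed: white box 290 mm long (its x), 190 mm wide (y), 135 mm high. A steel collar round the tank mouth stands 10 mm above that (outside 240 x 160 mm, 4 mm thick); a wire basket hangs in the tank. Origin: centre of the underside; x along the long side, display on the +x end; z up. Turned up to 0.2 rad.
- basket_floor (a point): Centre of the basket's floor, 65 mm above the bench, axes as the cleaner's. The basket is 214 mm (x) by 134 mm (y) inside, its rim 72 mm above its floor (137 mm above the bench).
- tank_rim (a point): Centre of the collar's top plane, 145 mm above the bench, axes as the cleaner's. The lid's plate rests on this plane.
- tray: Aluminium tray, loose, 0.2 kg: floor 220 (x) by 138 mm (y), 2.5 mm thick; side walls 24 mm high, 132 mm apart inside; rear (-x) wall 30 mm high; +x end open, no lip. Smooth: models start to slide at a slope of 15 to 24 degrees. Origin: centre of the underside. Starts on the mat holding the models, open end away from the robot, within 0.75 rad of world x.
- tray_grip (a point): Centre of the tray's black grip plate, which rises from the rear wall leaning back by 15 degrees: 122 mm behind and 70 mm above the tray's origin; axes as the tray's. 10 mm thick along tray (cos 15, 0, sin 15), 70 mm wide (y), 52 mm long up the slope; down the plate is tray (sin 15, 0, -cos 15). A 4 mm sheet joins it to the rear wall.
- tray_lip (a point): Middle of the open end's edge, on the upper face of the tray floor: 110 mm ahead and 2.5 mm above the tray's origin; axes as the tray's.
- mat: Blue silicone mat, fixed, 260 mm (its x) by 200 mm (its y), 3 mm thick. Origin: centre of its underside, on the bench. Lies to the left or right of the cleaner (the lid is on the other side).
- lid: Steel lid, loose, 0.28 kg: plate 258 (x) by 178 mm (y) with a skirt turned down all round; the plate's underside is 8 mm above the skirt's edge. The skirt goes round the collar with 6 mm clearance a side. Origin: centre, level with the skirt's edge (8 mm below tank_rim when seated). Starts flat on the bench, handle up; a half turn makes no difference.
- lid_handle (a point): Middle of the lid's black bar handle, 41 mm above the lid's origin; along the lid's x, 100 mm long, 16 mm wide (y), 18 mm high; two posts 86 mm apart carry it 21 mm above the plate.
- upper_model: Printed upper jaw model, tan, solid: 64 mm wide (its y), 60 mm long (x), 28 mm high with the teeth, 50 g. Origin: centre of the underside. Lies teeth up on the tray.
- lower_model: Printed lower jaw model, green horseshoe, 64 mm wide (y), 50 mm long (x), 28 mm high, 40 g. Origin: centre of the underside.
- half_model: Printed half-jaw model, grey, a straight block 62 mm long (its x), 24 mm wide, 28 mm high, 35 g. Origin: centre of the underside.
- upper_mid (a point): Middle of the upper model, 12 mm above its underside.
- lower_mid (a point): Middle of the lower model, 12 mm above its underside.
- half_mid (a point): Middle of the half-jaw model, 12 mm above its underside.
- articulator: Bystander: metal articulator with plaster casts, about 108 x 75 mm and 120 mm high, 0.7 kg. Origin: centre of the underside. Leave it.
- bottle: Bystander: white bottle, 48 mm across, 135 mm high. Origin: centre of the underside. Leave it.
- pen_cup: Bystander: blue pen cup, 72 mm across, 85 mm high, with pens reaching to 160 mm. Origin: centre of the underside. Leave it.
There are look-alikes about, which are no part of the job. Leave any pink, purple or yellow look-alike of the lower_model alone.

How it is judged:
On the way, in this order (a step that is already met when the one before it is completed fails the run):
1. all three models lie still in the basket (x of upper_mid in the frame of basket_floor between -0.107 and 0.107 m and y of upper_mid in the frame of basket_floor between -0.067 and 0.067 m and z of each of upper_mid, lower_mid, half_mid in the frame of basket_floor below 0.06 m and linear speed of each of upper_model, lower_model, half_model below 0.05 m/s and x of lower_mid in the frame of basket_floor between -0.107 and 0.107 m and y of lower_mid in the frame of basket_floor between -0.067 and 0.067 m and x of half_mid in the frame of basket_floor between -0.107 and 0.107 m and y of half_mid in the frame of basket_floor between -0.067 and 0.067 m), for 0.2 s.
2. the empty tray is back flat on the blue mat, released (x of tray in the frame of mat between -0.06 and 0.06 m and y of tray in the frame of mat between -0.05 and 0.05 m and height (world z) of tray below 0.01 m and angle between tray's own z axis and vertical below 0.05 rad and linear speed of tray below 0.03 m/s and contact force between the fingers and tray below 0.3 N), for 0.2 s.
3. the lid sits fully on the tank's collar, released (x of lid in the frame of tank_rim between -0.014 and 0.014 m and y of lid in the frame of tank_rim between -0.014 and 0.014 m and z of lid in the frame of tank_rim below -0.004 m and angle between lid's own z axis and vertical below 0.03 rad and linear speed of lid below 0.03 m/s and contact force between the fingers and lid below 0.3 N), for 0.2 s.
At the end, for the whole second after the job is handed in: All three models at rest inside the basket; tray released flat on the mat (tilt under 0.05 rad, centre within 60 mm along and 50 mm across of the mat's centre); lid released, level, its skirt round the tank's collar (within 4 mm of full depth, 14 mm of centre) (all of step 1 and all of step 2 and all of step 3); the robot touches nothing.
It fails at once if the gripper or arm touches a model (contact force between any of the fingers, the arm and upper_model above 0.3 N or contact force between any of the fingers, the arm and lower_model above 0.3 N or contact force between any of the fingers, the arm and half_model above 0.3 N).
It fails at once if a model is dropped from a height or flung (moves faster than 1.8 m/s) (linear speed of any of upper_model, lower_model, half_model above 1.8 m/s).
It fails at once if a bystander (articulator, bottle, pen cup) is pushed more than 25 mm or tipped (distance of any of articulator, bottle, pen_cup from where it was at the start of the episode above 0.025 m or angle between any of articulator, bottle, pen_cup's own z axis and vertical above 0.3 rad).
It also fails if it takes over 72 s, if anything falls off the work surface, if the arm or the gripper's body presses on something with over 40 N, if the wrist force passes 120 N, or if a joint passes its speed limit or range.

ROBOT

A 7-joint arm with a two-finger parallel gripper is mounted at the origin on the work surface. World frame = base frame: x ahead of the robot, y to its left, z up, the work surface at z = 0. Lengths are in m, angles in rad, forces in N, time in s.
With the tool pointing down it reaches from about 0.4 to 0.85 m from the base axis. Payload 6.9 kg.
Tool frame: the origin (TCP) lies on the centre line of the jaws, within the pads' length; the fingertips stand 25 mm ahead of it and the grasp point (between the pads) lies 6 mm ahead of it (env.tcp_to_tips is the distance from the TCP to the fingertips, in m); z points along the fingers, y is the line along which they close (so a half turn about z gives the same grasp; the last joint's range is limited). The gripper opens to 85 mm and grips with 20 to 120 N. Pads are 22 mm wide; open, the fingers measure 114 mm over their backs; the gripper's body (76 mm by 85 mm) begins 54 mm behind the grasp point. The pads swing forward as they close: fully open they stand 13 mm farther back than shut.
Start: joints at [-1.014, 0.507, -0.238, 1.5, 0.126, 1.149, -0.155], TCP at [0.273, 0.562, 0.256] pointing down, gripper open.
Joint ranges: [-3.08, 3.08], [-0.24, 2.05], [-1.43, 1.35], [0, 2.5], [-1.52, 4.66], [0.17, 1.96], [-2.89, 2.89]. Speed limits (rad/s): [2.39, 2.39, 3.14, 3.14, 3.14, 3.14, 3.14].

INTERFACE

Orientations are given as a rotation vector (axis times angle).
In Python, from workcell import env, get_image, hand_in, spot_in, pinpoint gives the robot as it stands. The module is installed in compiled form; this text tells all that it offers.
- The arm moves only by the tool carry_out, never from a script. Its argument "commands" is a list of rows, each a list of 3 entries, a list of its own where there are three numbers: the finger opening in m, from 0 to 0.0854, then the shift along the world's x, y, z in m, then the turn about the world's z in rad. A call has exactly 10 rows; each row shifts and turns the commanded pose from where the row before left it; what a row does not reach is not made up. A row lasts 1/12 s, in which the tool goes at most 41.7 mm and 7.16 degrees, less where a joint would pass 70% of its speed; a pose out of reach is approached as far as the arm can. A call is refused whole if a number of a shift passes 0.0417 or a number of a turn 0.125, either way. A call with a gripper value outside its range is refused whole. The fingers move at their own pace and stop on an object; "newtons" is the grip in N (left out, the last holds). Time passes only in rows, so rows that do not move let the fingers close, or fill a call up. It gives the time, the measured TCP pose, the force, the opening and the grip force at its end, in the units of the state.
- env.sense(): the state, without advancing time (a new reading comes with each control period).
- get_image(name): name is "scene" or "top"; returns a dict with "pixels" (400x640x3 uint8, blue, green, red), "fx", "fy", "cx", "cy" (pixels), "R" (3x3) and "t" (3): a world point X has camera coordinates R X + t. Camera axes: x right, y down, z forward; pixel columns grow to the right and rows downward; lengths in m; the calibration is good to about 2 mm. A picture is of the moment at which its call begins. There is no depth.
- hand_in(): hands the job in; it is judged then, once.
Trained networks look in a picture, given as the dict that the camera call returned (one of the last four; its "shot" number tells which), for a name from the list of things; names that differ only in an ending like _2 or _b are one class to them, and where a whole thing is asked for, a point or a joint stands for the part that bears it (a point fixed in the world has none). Each returns a list of dicts, best first, with "score" (0 to 1); they miss things now and then, are a little off and sometimes report something else, mostly with a low value. They report only what shows in the picture. A call takes as long as a camera call. They do not tell look-alikes from the thing itself.
- spot_in(picture, thing): "location" ([column, row] in pixels, amid what is visible of it).
- pinpoint(picture, thing): "location" ([column, row] in pixels: a listed point, or the origin of a listed thing).
The state is a dict: "time_s": time; "joint_positions": joint angles; "dq": joint speeds; "effort": joint torques, N m; "ee_pos": TCP position; "tcp_rot": TCP orientation; "ft_force": force on the tool from outside, world axes, zero at the start; "ft_torque": the same for the moment, N m; "width": finger opening in m; "gripper_force": force on a finger pad.
Only numpy, scipy, OpenCV 4.12 (cv2) and the standard library are available. Lean on these libraries where they do the work, as an engineer would, in place of code of your own. Each camera call takes 0.05 s, during which the arm holds its last target. There are 200 camera calls.

## Working session

There is one attempt and no reset: what is moved stays moved. The work goes in short steps, Python scripts to look and compute and a tool call to move; the robot and the scene stay as the last step left them, time stands still between calls to the robot, and variables do not carry over. Pictures are saved under pics/ and viewed, at most 10 in all, crops included, and the job is handed in when it is done.

Besides the shell and the picture viewer there is one more tool, called as a command line: name --argument value ..., lists and objects as JSON in quotes. carry_out: Moves the arm, as the interface text tells. Its arguments: {"type":"object","properties":{"commands":{"type":"array","items":{"type":"array"}},"newtons":{"type":"number"}},"required":["commands"]}

```bash
mkdir -p pics
cat > h.py <<'E'
import numpy as np, cv2
from workcell import env, get_image, hand_in, spot_in, pinpoint
def ray(p,uv):
    R=np.array(p["R"]);t=np.array(p["t"]);c=-R.T@t
    d=R.T@np.array([(uv[0]-p["cx"])/p["fx"],(uv[1]-p["cy"])/p["fy"],1]);return c,d/np.linalg.norm(d)
def tri(p,u,q,v):
    c,d=ray(p,u);e,f=ray(q,v)
    s=np.linalg.lstsq(np.c_[d,-f],e-c,rcond=None)[0]
    a,b=c+s[0]*d,e+s[1]*f
    return (a+b)/2,np.linalg.norm(a-b)
def atz(p,u,z):
    c,d=ray(p,u);return c+d*(z-c[2])/d[2]
def proj(p,X):
    x=np.array(p["R"])@np.array(X)+np.array(p["t"]);return [p["fx"]*x[0]/x[2]+p["cx"],p["fy"]*x[1]/x[2]+p["cy"]]
E
python3 - <<'E'
from h import *
np.set_printoptions(precision=3,suppress=True)
s=get_image("scene");t=get_image("top")
cv2.imwrite("pics/s0.png",s["pixels"]);cv2.imwrite("pics/t0.png",t["pixels"])
for n in "cleaner basket_floor tank_rim tray tray_grip tray_lip mat lid lid_handle upper_mid lower_mid half_mid articulator bottle pen_cup".split():
    a=pinpoint(s,n);b=pinpoint(t,n)
    f=lambda l:[(np.round(x["location"]).astype(int).tolist(),round(x["score"],2)) for x in l[:4]]
    print(n,f(a),f(b),*(tri(s,a[0]["location"],t,b[0]["location"]) if a and b else ''))
st=env.sense();print(st["ee_pos"],st["tcp_rot"],st["width"],env.tcp_to_tips)
for p in(s,t):print(ray(p,[p["cx"],p["cy"]]))
E
```

```text
cleaner [([307, 206], 0.76)] [([324, 236], 0.61)] [ 0.502 -0.047  0.011] 0.008455633106383538
basket_floor [([306, 192], 0.95)] [([324, 235], 0.58)] [ 0.503 -0.046  0.074] 0.004830204547336209
tank_rim [([305, 177], 0.78)] [([322, 233], 0.63)] [ 0.502 -0.043  0.141] 0.0013645329653874073
tray [([289, 271], 0.73), ([285, 277], 0.44)] [([420, 192], 0.95), ([195, 210], 0.61)] [ 0.623 -0.333  0.013] 0.0029314108932214605
tray_grip [([245, 266], 0.83)] []
tray_lip [([323, 271], 0.87), ([245, 266], 0.33)] [([396, 167], 0.64), ([272, 140], 0.42)] [ 0.702 -0.266 -0.01 ] 0.0010714132713664766
mat [] [([436, 216], 0.27)]
lid [([374, 163], 0.94)] [([197, 210], 0.58), ([320, 236], 0.55)] [ 0.586  0.325 -0.   ] 0.005299278283097718
lid_handle [([374, 154], 0.8), ([264, 274], 0.19)] [([190, 208], 0.55)] [0.586 0.331 0.042] 0.001088698739669094
upper_mid [([263, 273], 0.92)] [([441, 212], 0.57)] [ 0.561 -0.386  0.021] 0.001186256139339954
lower_mid [([233, 239], 0.77), ([214, 262], 0.65), ([224, 302], 0.63), ([286, 272], 0.57)] [([492, 221], 0.84), ([456, 269], 0.8), ([414, 277], 0.7), ([427, 190], 0.66)] [ 0.525 -0.454  0.209] 0.012592169481867848
half_mid [([311, 272], 0.54)] [([413, 169], 0.45), ([429, 196], 0.4)] [ 0.688 -0.31   0.024] 0.0031830915623797746
articulator [([398, 211], 0.68)] [([268, 140], 0.93), ([439, 213], 0.3)] [ 0.791  0.116 -0.01 ] 0.0016988434523970929
bottle [([373, 250], 0.89), ([306, 208], 0.6), ([303, 174], 0.52)] [([339, 136], 0.59)] [ 0.8   -0.101 -0.012] 0.008769243148627603
pen_cup [([328, 161], 0.63)] [([221, 266], 0.72)] [ 0.418  0.251 -0.002] 0.003711024453468411
[0.273 0.562 0.256] [-0.704 -3.062 -0.   ] 0.08534519268116691 0.025
(array([ 1.232, -1.106,  1.108]), array([-0.403,  0.66 , -0.634]))
(array([ 0.444, -0.048,  1.245]), array([ 0.119,  0.002, -0.993]))
```

View pics/s0.png

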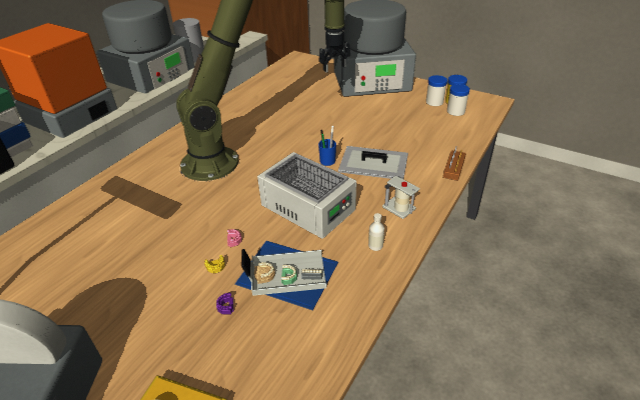

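View pics/t0.png

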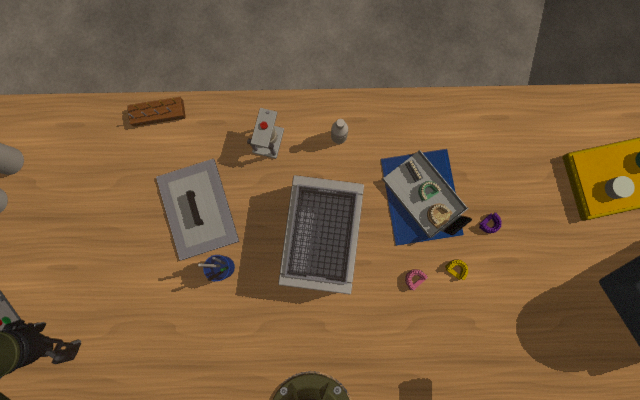

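The pictures show these, with top-view pixels:

- **Tray:** on the blue mat, grip near (458,225), lip near (400,167). It holds upper (440,213), green lower (429,190) and half (414,170).
- **Look-alikes of the lower model, left alone:** pink (415,279), yellow (457,269), purple (491,223).
- **Cleaner:** (323,235).
- **Lid:** (197,210). It could be mistaken for the articulator (267,135) or the basket, but the grey plate with the black bar is the lid.

Next is one close crop to confirm the choice and to read the edges.

Run:
```python
import cv2,numpy as np
t=cv2.imread("pics/t0.png");s=cv2.imread("pics/s0.png")
def crop(i,x,y,w,h,k):
    c=cv2.resize(i[y:y+h,x:x+w],None,fx=k,fy=k,interpolation=cv2.INTER_CUBIC)
    for a in range((x//10+1)*10,x+w,10):
        cv2.line(c,((a-x)*k,0),((a-x)*k,6 if a%50 else 16),(0,0,255),1)
    for b in range((y//10+1)*10,y+h,10):
        cv2.line(c,(0,(b-y)*k),(6 if b%50 else 16,(b-y)*k),(0,0,255),1)
    return c
A=crop(t,380,145,100,100,4);B=crop(s,235,235,100,75,4);C=crop(t,275,170,100,130,4);D=crop(t,150,155,100,110,4)
o=np.zeros((600,800,3),np.uint8);o[:300,:400]=B;o[:400,400:]=A
o[300:600,:400]=cv2.resize(C,(400,520))[:300] if 0 else 0
E2=crop(t,275,170,100,50,4);o[400:600,400:]=E2;o[300:600,:400]=crop(t,150,155,100,75,4)
cv2.imwrite("pics/c0.png",o)
```

```text
(no output)
```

View pics/c0.png

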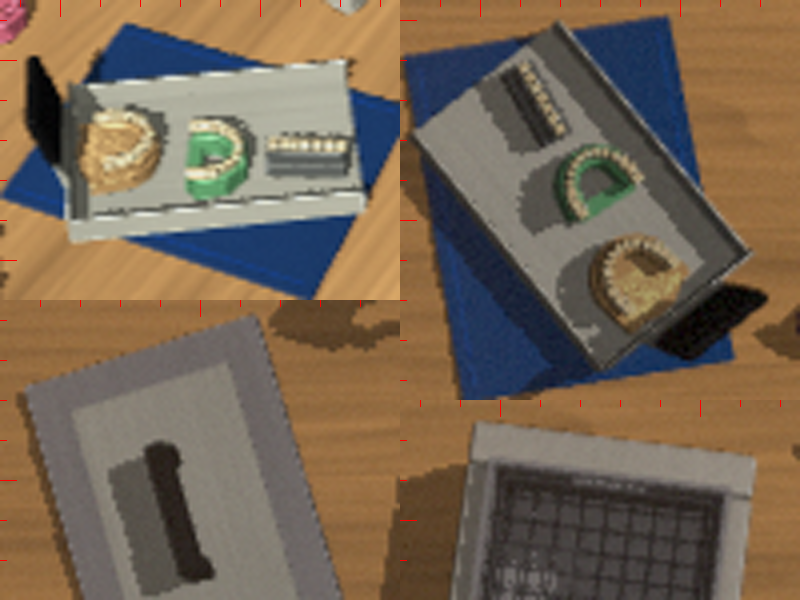

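The crop confirms the right tray: tan, green and grey models aboard, open end toward the upper left of the top view (corners (383.5,178) and (419.5,150.5)). The three coloured horseshoes lie outside it. Now I'll fit the poses from the corners in both views.

```bash
cat > fit.py <<'E'
from h import *
from scipy.optimize import least_squares
def fit(obs,x0,freez=True):
    def w(p,q):
        c,s=np.cos(p[2]),np.sin(p[2]);return [p[0]+c*q[0]-s*q[1],p[1]+s*q[0]+c*q[1],q[2]+p[3]]
    r=least_squares(lambda p:np.concatenate([np.subtract(proj(c,w(p,q)),u) for c,q,u in obs]),x0+[0.],loss="soft_l1")
    return r.x,np.round(r.fun.reshape(-1,2),1).tolist()
E
python3 - <<'E'
from fit import *
np.set_printoptions(precision=4,suppress=True)
s=get_image("scene");t=get_image("top")
L=.110;W=.069
tr=[(t,(L,W,.024),(383.5,178)),(t,(L,-W,.024),(419.5,150.5)),(t,(-L,-W,.03),(467.5,208)),(t,(-L,W,.03),(430.5,237.5)),
(s,(L,-W,.024),(325.5,283)),(s,(-L,-W,.03),(252.5,290.5)),(s,(L,W,.024),(321.2,250.5)),(s,(-L,W,.03),(253,257)),
(t,(-.122,0,.07),(457.5,225.5)),(s,(-.122,0,.07),(246,263))]
p,e=fit(tr,[.62,-.33,.75]);print("tray",p,e)
for n in("tray_grip","tray_lip","tray"):print(n,[[np.round(x["location"],1).tolist(),round(x["score"],2)] for x in pinpoint(s,n)[:1]+pinpoint(t,n)[:1]])
m=[(t,(.13,.1,.003),(381,158.5)),(t,(.13,-.1,.003),(447,149.5)),(t,(-.13,-.1,.003),(463,234.5)),(t,(-.13,.1,.003),(396,245))]
print("mat",*fit(m,[.6,-.35,0.]))
c=[(t,(.145,.095,.135),(293.7,175.5)),(t,(.145,-.095,.135),(363.7,185)),(t,(-.145,.095,.135),(280.5,287)),(t,(-.145,-.095,.135),(351.5,293)),
(s,(0,0,.145),(305,177)),(s,(0,0,.065),(306,192))]
print("cl",*fit(c,[.5,-.05,-.1]))
l=[(t,(.045,0,.05),(190,193)),(t,(-.045,0,.05),(200,223)),(s,(0,0,.041),(374,154.5)),(t,(.129,.089,.01),(156.5,176)),(t,(.129,-.089,.01),(213.5,159.5))]
print("lid",*fit(l,[.58,.33,.3]))
E
```

```text
tray [ 0.6195 -0.3404  0.643  -0.0017] [[-1.6, -0.4], [-0.9, -1.4], [0.2, -0.2], [0.1, -0.2], [-0.1, 1.0], [-1.9, -0.4], [-0.6, 0.2], [-1.9, -1.2], [-1.3, -0.7], [-0.8, 0.7]]
tray_grip [[[244.0, 264.5], 0.68], [[456.7, 222.8], 0.84]]
tray_lip [[[324.1, 269.1], 0.71], [[396.6, 166.1], 0.93]]
tray [[[290.1, 272.2], 0.78], [[420.7, 194.4], 0.95]]
mat [ 0.6133 -0.3399  0.1316 -0.0124] [[0.2, 0.3], [-0.1, -0.4], [0.0, 0.2], [-0.2, -0.2]]
cl [ 0.4993 -0.0429 -0.1323 -0.0043] [[-0.9, 0.2], [0.3, -1.2], [-1.6, -1.1], [0.8, 1.6], [-0.5, -0.3], [-0.4, 2.8]]
lid [0.5842 0.3168 0.3109 0.0026] [[-0.5, -0.3], [-1.3, -0.3], [-1.9, 0.4], [0.1, 1.6], [1.0, -1.1]]
```

carry_out --commands '[[0.0854, [0.0083, -0.0325, 0.002], -0.068], [0.0854, [0.0083, -0.0325, 0.002], -0.068], [0.0854, [0.0083, -0.0325, 0.002], -0.068], [0.0854, [0.0083, -0.0325, 0.002], -0.068], [0.0854, [0.0083, -0.0325, 0.002], -0.068], [0.0854, [0.0083, -0.0325, 0.002], -0.068], [0.0854, [0.0083, -0.0325, 0.002], -0.068], [0.0854, [0.0083, -0.0325, 0.002], -0.068], [0.0854, [0.0083, -0.0325, 0.002], -0.068], [0.0854, [0.0083, -0.0325, 0.002], -0.068]]'

```text
time_s: 2.83
ee_pos: [0.356, 0.2357, 0.2766]
tcp_rot: [1.689, 2.649, 0.001]
ft_force: [-0.2, 0.7, -0.2]
width: 0.0857
gripper_force: 0.0
```

carry_out --commands '[[0.0854, [0.0083, -0.0325, 0], -0.068], [0.0854, [0.0083, -0.0325, 0], -0.068], [0.0854, [0.0083, -0.0325, 0], -0.068], [0.0854, [0.0083, -0.0325, 0], -0.068], [0.0854, [0.0083, -0.0325, 0], -0.068], [0.0854, [0.0083, -0.0325, 0], -0.068], [0.0854, [0.0083, -0.0325, 0], -0.068], [0.0854, [0.0083, -0.0325, 0], -0.068], [0.0854, [0.0083, -0.0325, 0], -0.068], [0.0854, [0.0083, -0.0325, 0], -0.068]]'

```text
time_s: 3.67
ee_pos: [0.4391, -0.0893, 0.2766]
tcp_rot: [2.475, 1.934, 0.001]
ft_force: [1.4, 0.8, -0.3]
width: 0.0855
gripper_force: 0.0
```

carry_out --commands '[[0.0854, [0.0083, -0.0325, 0], -0.068], [0.0854, [0.0083, -0.0325, 0], -0.068], [0.0854, [0.0083, -0.0325, 0], -0.068], [0.0854, [0.0083, -0.0325, 0], -0.068], [0.0854, [0.0083, -0.0325, 0], -0.068], [0.0854, [0.0083, -0.0325, 0], -0.068], [0.0854, [0.0083, -0.0325, 0], -0.068], [0.0854, [0.0083, -0.0325, 0], -0.068], [0.0854, [0.0083, -0.0325, 0], -0.068], [0.0854, [0, 0, 0], 0]]'

```text
time_s: 4.5
ee_pos: [0.5129, -0.3866, 0.2755]
tcp_rot: [2.943, 1.089, -0.004]
ft_force: [-0.8, 1.0, -0.3]
width: 0.0849
gripper_force: 0.0
```

Run:
```python
from h import *
np.set_printoptions(precision=4,suppress=True)
s=get_image("scene");t=get_image("top")
cv2.imwrite("pics/t1.png",t["pixels"])
for (p,g,l,o) in((t,(456.7,222.8),(396.6,166.1),(420.7,194.4)),(s,(244,264.5),(324.1,269.1),(290.1,272.2))):
    G,L,O=atz(p,g,.073),atz(p,l,.0055),atz(p,o,.003);d=L-G;print(G,L,O,np.arctan2(d[1],d[0]),np.linalg.norm(d[:2]))
for n,z in(("tray_grip",.073),("tray_lip",.0055)):
  for p in(s,t):
    print(n,[(np.round(x["location"],1),atz(p,x["location"],z),round(x["score"],2)) for x in pinpoint(p,n)[:1]])
print(proj(t,(.522,-.4136,.073)),proj(s,(.522,-.4136,.073)),env.sense()["ee_pos"],env.sense()["tcp_rot"])
```

```text
[ 0.527  -0.4137  0.073 ] [ 0.7029 -0.2663  0.0055] [ 0.6175 -0.3343  0.003 ] 0.6974005293111624 0.22946913647597697
[ 0.5239 -0.4209  0.073 ] [ 0.7076 -0.2682  0.0055] [ 0.6211 -0.3293  0.003 ] 0.6932377550221751 0.23888939516660623
tray_grip [(array([244.6, 266.5]), array([ 0.5303, -0.4263,  0.073 ]), 0.83)]
tray_grip [(array([456.7, 225.4]), array([ 0.5199, -0.4133,  0.073 ]), 0.94)]
tray_lip [(array([322.4, 269.5]), array([ 0.7038, -0.2722,  0.0055]), 0.68)]
tray_lip [(array([396.4, 164.3]), array([ 0.7083, -0.2659,  0.0055]), 0.61)]
[np.float64(456.7798281797657), np.float64(224.62311930193053)] [np.float64(245.02649399796428), np.float64(262.68603458870643)] [ 0.5139 -0.3789  0.2765] [-2.9398 -1.106  -0.0012]
```

carry_out --commands '[[0.0854, [0.005, -0.018, 0], -0.02], [0.0854, [0.005, -0.018, 0], -0.02], [0.0854, [0, 0, -0.03], 0], [0.0854, [0, 0, -0.03], 0], [0.0854, [0, 0, -0.03], 0], [0.0854, [0, 0, -0.03], 0], [0.0854, [0, 0, -0.02], 0], [0.0854, [0, 0, 0], 0], [0.0854, [0, 0, 0], 0], [0.0854, [0, 0, 0], 0]]'

```text
time_s: 5.63
ee_pos: [0.5244, -0.4164, 0.1382]
tcp_rot: [2.961, 1.045, 0.002]
ft_force: [0.1, 0.6, 0.8]
width: 0.0856
gripper_force: 0.0
```

Run:
```python
from h import *
s=get_image("scene");t=get_image("top");e=env.sense();print(e["ee_pos"],e["tcp_rot"])
a=s["pixels"][215:315,205:345];b=t["pixels"][145:265,380:500]
o=np.zeros((600,800,3),np.uint8);o[:400,:480]=cv2.resize(a,(560,400),interpolation=2)[:,:480];o[:480,480:]=cv2.resize(b,(480,480),interpolation=2)[:,160:]
cv2.imwrite("pics/c1.png",o)
```

```text
[ 0.52441875 -0.41679556  0.13855866] [2.95995756e+00 1.04422896e+00 2.94626377e-03]
```

View pics/c1.png

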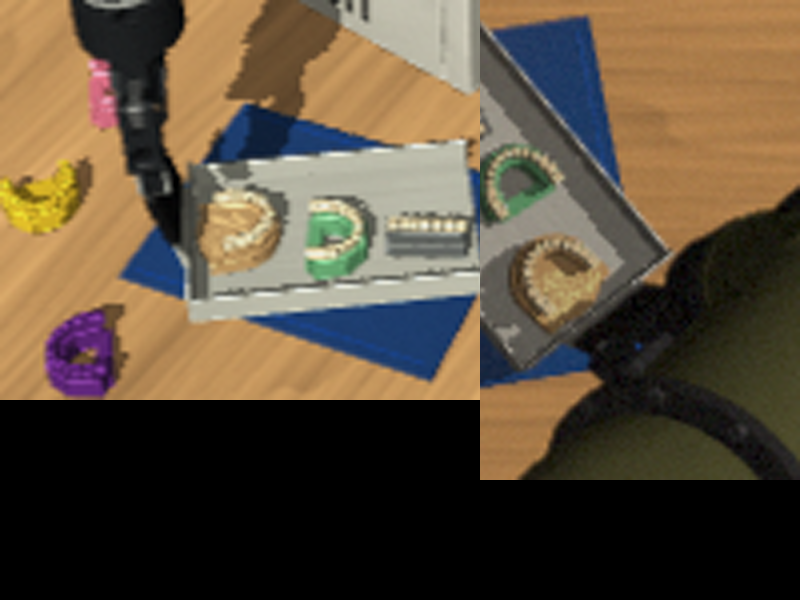

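The gripper is square behind the rear wall and over the black plate, and the models are untouched. Next: descend and grip across the plate's width.

carry_out --commands '[[0.0854, [0, 0, -0.012], 0], [0.0854, [0, 0, -0.012], 0], [0.0854, [0, 0, -0.012], 0], [0.0854, [0, 0, -0.012], 0], [0.0854, [0, 0, -0.01], 0], [0.0854, [0, 0, 0], 0], [0.06, [0, 0, 0], 0], [0.06, [0, 0, 0], 0], [0.06, [0, 0, 0], 0], [0.06, [0, 0, 0], 0]]' --newtons 100

```text
time_s: 6.57
ee_pos: [0.5236, -0.4165, 0.0786]
tcp_rot: [2.962, 1.044, 0.0]
ft_force: [-0.1, -0.6, -1.5]
width: 0.0682
gripper_force: 112.7
```

carry_out --commands '[[0.06, [0, 0, 0], 0], [0.06, [0, 0, 0.003], 0], [0.06, [0, 0, 0.004], 0], [0.06, [0, 0, 0.004], 0], [0.06, [0, 0, 0.004], 0], [0.06, [0, 0, 0.005], 0], [0.06, [0, 0, 0.005], 0], [0.06, [0, 0, 0.005], 0], [0.06, [0, 0, 0], 0], [0.06, [0, 0, 0], 0]]' --newtons 120

```text
time_s: 7.4
ee_pos: [0.5237, -0.4164, 0.1088]
tcp_rot: [2.962, 1.044, 0.001]
ft_force: [0.2, -0.2, -3.5]
width: 0.0684
gripper_force: 135.3
```

Run:
```python
from h import *
s=get_image("scene");t=get_image("top");e=env.sense();print(e["ee_pos"],e["ft_force"],e["ft_torque"])
for n in("tray_lip","tray"):
  a,b=pinpoint(s,n),pinpoint(t,n);print(n,a[:1],b[:1],tri(s,a[0]["location"],t,b[0]["location"]) if a and b else '')
a=s["pixels"][215:315,205:345];b=t["pixels"][145:265,380:500]
o=np.zeros((480,800,3),np.uint8);o[:400,:480]=cv2.resize(a,(560,400),interpolation=2)[:,:480];o[:480,480:]=cv2.resize(b,(480,480),interpolation=2)[:,:320]
cv2.imwrite("pics/c2.png",o)
```

```text
[ 0.52350197 -0.41608605  0.10810997] [-0.35064396 -0.11571371 -2.67776138] [-0.18633314  0.28276024  0.01439018]
tray_lip [{'location': [322.1, 264.7], 'score': 0.81}] [{'location': [399.2, 162.8], 'score': 0.67}] (array([ 0.7058002 , -0.2715806 ,  0.02833477]), np.float64(0.00481125857084452))
tray [{'location': [288.5, 267.6], 'score': 0.72}] [{'location': [423.1, 189.9], 'score': 0.94}] (array([ 0.62463798, -0.33611822,  0.03290082]), np.float64(0.003975032199342946))
```

View pics/c2.png

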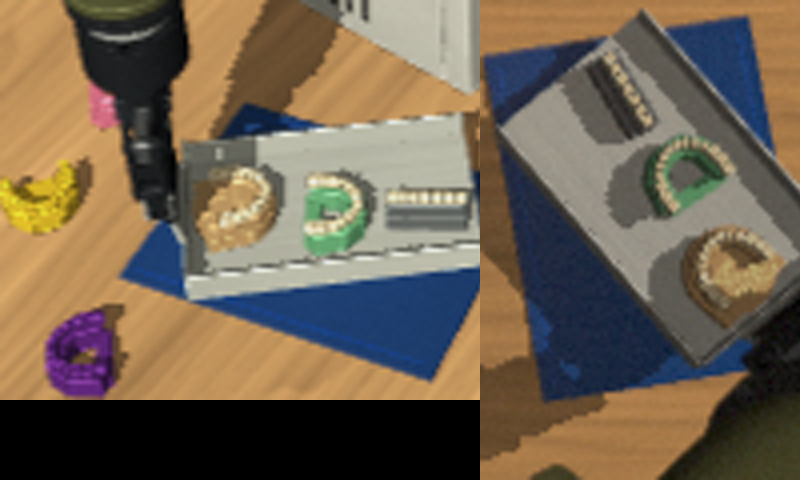

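The tray is lifted nearly level (lip about 2° low) and the models have not shifted. Next: raise it, then carry it with a turn to the cleaner's near long side.

carry_out --commands '[[0.06, [0, 0, 0.005], 0], [0.06, [0, 0, 0.01], 0], [0.06, [0, 0, 0.016], 0], [0.06, [0, 0, 0.02], 0], [0.06, [0, 0, 0.02], 0], [0.06, [0, 0, 0.02], 0], [0.06, [0, 0, 0.02], 0], [0.06, [0, 0, 0.016], 0], [0.06, [0, 0, 0.01], 0], [0.06, [0, 0, 0.005], 0]]'

```text
time_s: 8.53
ee_pos: [0.5238, -0.4168, 0.2527]
tcp_rot: [2.961, 1.043, 0.002]
ft_force: [-0.1, -0.6, -4.0]
width: 0.0683
gripper_force: 135.7
```

carry_out --commands '[[0.06, [-0.001, 0.003, 0], 0.02], [0.06, [-0.003, 0.006, 0], 0.038], [0.06, [-0.003, 0.007, 0], 0.04], [0.06, [-0.003, 0.007, 0], 0.04], [0.06, [-0.003, 0.007, 0], 0.04], [0.06, [-0.003, 0.007, 0], 0.04], [0.06, [-0.003, 0.007, 0], 0.04], [0.06, [-0.003, 0.007, 0], 0.04], [0.06, [-0.003, 0.007, 0], 0.04], [0.06, [-0.003, 0.007, 0], 0.04]]'

```text
time_s: 9.37
ee_pos: [0.495, -0.3502, 0.249]
tcp_rot: [-2.71, -1.586, 0.001]
ft_force: [0.3, 0.1, -2.8]
width: 0.0684
gripper_force: 135.6
```

carry_out --commands '[[0.06, [-0.003, 0.007, 0], 0.04], [0.06, [-0.003, 0.007, 0], 0.04], [0.06, [-0.003, 0.007, 0], 0.04], [0.06, [-0.003, 0.007, 0], 0.04], [0.06, [-0.003, 0.007, 0], 0.04], [0.06, [-0.003, 0.007, 0], 0.04], [0.06, [-0.003, 0.007, 0], 0.04], [0.06, [-0.003, 0.007, 0], 0.04], [0.06, [-0.002, 0.004, 0], 0.04], [0.06, [-0.001, 0.003, 0], 0.023]]'

```text
time_s: 10.2
ee_pos: [0.4679, -0.2872, 0.2494]
tcp_rot: [-2.358, -2.073, 0.001]
ft_force: [-0.8, 0.1, -3.3]
width: 0.0682
gripper_force: 135.6
```

```bash
cat > look.py <<'E'
from h import *
import sys
s=get_image("scene");t=get_image("top");e=env.sense();np.set_printoptions(precision=4,suppress=True)
print(e["time_s"],e["ee_pos"],2*np.arctan2(e["tcp_rot"][1],e["tcp_rot"][0]),e["ft_force"],e["gripper_force"],e["width"])
for n in sys.argv[2:]:
  a,b=pinpoint(s,n),pinpoint(t,n)
  print(n,a[:1],b[:1],tri(s,a[0]["location"],t,b[0]["location"]) if a and b else '')
a=s["pixels"][110:290,220:400];b=t["pixels"][150:310,260:480]
o=np.zeros((400,800,3),np.uint8);o[:,:400]=cv2.resize(a,(400,400),interpolation=2);o[:291,400:]=cv2.resize(b,(400,291),interpolation=2)
cv2.imwrite(f"pics/{sys.argv[1]}.png",o)
E
python3 look.py c3 tray_lip tray tank_rim
```

```text
10.3 [ 0.4682 -0.2874  0.2497] -4.843053093871877 [-0.1154 -0.7698 -3.1966] 135.6907868385315 0.06820411527918202
tray_lip [{'location': [305.7, 172.2], 'score': 0.61}] [{'location': [323.9, 232.1], 'score': 0.68}] (array([ 0.5048, -0.0464,  0.1635]), np.float64(0.004927231185857672))
tray [{'location': [279.6, 183.3], 'score': 0.89}] [{'location': [370.0, 236.4], 'score': 0.87}] (array([ 0.487 , -0.163 ,  0.1889]), np.float64(0.004650889260869455))
tank_rim [{'location': [304.6, 175.5], 'score': 0.81}] [{'location': [320.1, 237.0], 'score': 0.89}] (array([ 0.4933, -0.0365,  0.139 ]), np.float64(0.004034253182406866))
```

View pics/c3.png

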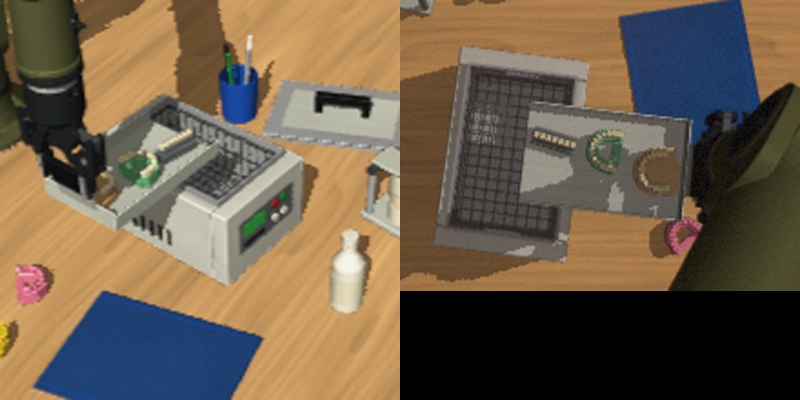

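The tray sits square over the near collar, its lip about mid-basket (top crop (525,165)), with the models still in place. Next I'll lower it until the floor rests on the collar.

carry_out --commands '[[0.06, [0, 0, -0.004], 0], [0.06, [0, 0, -0.004], 0], [0.06, [0, 0, -0.004], 0], [0.06, [0, 0, -0.004], 0], [0.06, [0, 0, -0.003], 0], [0.06, [0, 0, -0.002], 0], [0.06, [0, 0, -0.002], 0], [0.06, [0, 0, 0], 0], [0.06, [0, 0, 0], 0], [0.06, [0, 0, 0], 0]]'

```text
time_s: 11.43
ee_pos: [0.4686, -0.2883, 0.2274]
tcp_rot: [2.363, 2.07, 0.0]
ft_force: [0.3, -0.2, -3.8]
width: 0.0683
gripper_force: 135.7
```

carry_out --commands '[[0.06, [0, 0, -0.001], 0], [0.06, [0, 0, -0.001], 0], [0.06, [0, 0, -0.001], 0], [0.06, [0, 0, -0.001], 0], [0.06, [0, 0, -0.001], 0], [0.06, [0, 0, -0.001], 0], [0.06, [0, 0, -0.001], 0], [0.06, [0, 0, 0], 0], [0.06, [0, 0, 0], 0], [0.06, [0, 0, 0], 0]]'

```text
time_s: 12.27
ee_pos: [0.4686, -0.2882, 0.2204]
tcp_rot: [2.363, 2.07, 0.0]
ft_force: [0.1, 0.2, -2.2]
width: 0.0683
gripper_force: 136.0
```

carry_out --commands '[[0.06, [0, 0, -0.001], 0], [0.06, [0, 0, -0.001], 0], [0.06, [0, 0, 0], 0], [0.06, [0, 0, 0], 0], [0.06, [0, 0, 0], 0], [0.06, [0, 0, 0], 0], [0.06, [0, 0, 0], 0], [0.06, [0, 0, 0], 0], [0.06, [0, 0, 0], 0], [0.06, [0, 0, 0], 0]]' --newtons 40

```text
time_s: 13.1
ee_pos: [0.4688, -0.2883, 0.2184]
tcp_rot: [2.363, 2.07, 0.0]
ft_force: [-0.6, -3.9, 5.1]
width: 0.0685
gripper_force: 136.6
```

carry_out --commands '[[0.06, [0, 0, 0], 0], [0.06, [0, 0, 0], 0], [0.06, [0, 0, 0], 0], [0.06, [0, 0, 0.001], 0], [0.06, [0, 0, 0.001], 0], [0.06, [0, 0, 0.002], 0], [0.06, [0, 0, 0.002], 0], [0.06, [0, 0.001, 0.002], 0], [0.06, [0, 0.001, 0.002], 0], [0.06, [0, 0, 0], 0]]' --newtons 20

```text
time_s: 13.93
ee_pos: [0.4687, -0.2858, 0.2284]
tcp_rot: [-2.363, -2.071, -0.0]
ft_force: [-0.1, 0.0, -3.0]
width: 0.0686
gripper_force: 135.7
```

```bash
python3 look.py c4 tray_lip tray half_mid lower_mid upper_mid
```

```text
14.0333 [ 0.4686 -0.2861  0.2283] -4.844126822384559 [ 0.0916 -0.3428 -4.7606] 135.6708812713623 0.06847533934730454
tray_lip [{'location': [304.5, 174.5], 'score': 0.83}] [{'location': [324.1, 231.7], 'score': 0.6}] (array([ 0.5041, -0.0485,  0.1553]), np.float64(0.0004943868586723714))
tray [{'location': [282.5, 190.3], 'score': 0.97}] [{'location': [368.7, 236.3], 'score': 0.85}] (array([ 0.4908, -0.1611,  0.1601]), np.float64(0.0009939188362120233))
half_mid [{'location': [304.5, 178.2], 'score': 0.59}] [{'location': [346.3, 225.6], 'score': 0.72}] (array([ 0.5253, -0.0984,  0.1793]), np.float64(0.019785813389564397))
lower_mid [{'location': [279.8, 189.9], 'score': 0.75}] [{'location': [371.2, 235.5], 'score': 0.52}] (array([ 0.4899, -0.1686,  0.1669]), np.float64(0.005270422050110713))
upper_mid [{'location': [261.4, 201.3], 'score': 0.57}] [{'location': [404.0, 243.1], 'score': 0.86}] (array([ 0.4718, -0.2482,  0.1697]), np.float64(0.0010760906070666667))
```

carry_out --commands '[[0.06, [0, 0, -0.003], 0], [0.06, [0, 0, -0.003], 0], [0.06, [0, 0, -0.002], 0], [0.064, [0, 0, 0], 0], [0.064, [0, 0, 0], 0], [0.064, [0, 0, 0], 0], [0.067, [0, 0, 0], 0], [0.067, [0, 0, 0], 0], [0.067, [0, 0, 0], 0], [0.067, [0, 0, 0], 0]]' --newtons 20

```text
time_s: 15.37
ee_pos: [0.4686, -0.2862, 0.2203]
tcp_rot: [-2.363, -2.07, -0.0]
ft_force: [-1.1, 0.8, -1.2]
width: 0.0682
gripper_force: 136.2
```

The grip force holds at 136 N until the fingers reopen. I'll rest the tray across both collars, regrip lightly there so it can pivot, then draw back and tip.

carry_out --commands '[[0.06, [0, 0, 0.007], 0], [0.06, [0.001, 0.005, 0.008], 0], [0.06, [0.002, 0.014, 0], 0], [0.06, [0.002, 0.016, 0], 0], [0.06, [0.002, 0.016, 0], 0], [0.06, [0.002, 0.016, 0], 0], [0.06, [0.002, 0.016, 0], 0], [0.06, [0.002, 0.014, 0], 0], [0.06, [0.001, 0.005, 0], 0], [0.06, [0, 0, 0], 0]]' --newtons 120

```text
time_s: 16.2
ee_pos: [0.4833, -0.1827, 0.2359]
tcp_rot: [2.36, 2.073, 0.002]
ft_force: [0.1, -0.4, -3.7]
width: 0.0683
gripper_force: 135.7
```

carry_out --commands '[[0.06, [0, 0, -0.003], 0], [0.06, [0, 0, -0.003], 0], [0.06, [0, 0, -0.002], 0], [0.06, [0, 0, -0.001], 0], [0.06, [0, 0, -0.001], 0], [0.06, [0, 0, -0.001], 0], [0.06, [0, 0, -0.001], 0], [0.06, [0, 0, -0.001], 0], [0.06, [0, 0, 0], 0], [0.06, [0, 0, 0], 0]]'

```text
time_s: 17.03
ee_pos: [0.4826, -0.1842, 0.2223]
tcp_rot: [-2.363, -2.07, 0.0]
ft_force: [0.3, -0.8, -3.6]
width: 0.0681
gripper_force: 135.7
```

```bash
python3 look.py c5 tray_lip tray
```

```text
17.1333 [ 0.4826 -0.1842  0.2224] 1.4388703531794085 [-0.1039 -0.0419 -3.3958] 135.6829333305359 0.06840478925713214
tray_lip [{'location': [320.0, 163.3], 'score': 0.68}] [{'location': [287.1, 227.8], 'score': 0.92}] (array([0.5133, 0.0445, 0.1479]), np.float64(0.007620416858285022))
tray [{'location': [304.3, 176.0], 'score': 0.69}] [{'location': [329.4, 235.5], 'score': 0.82}] (array([ 0.5002, -0.0576,  0.1526]), np.float64(0.014201089474961992))
```

View pics/c5.png

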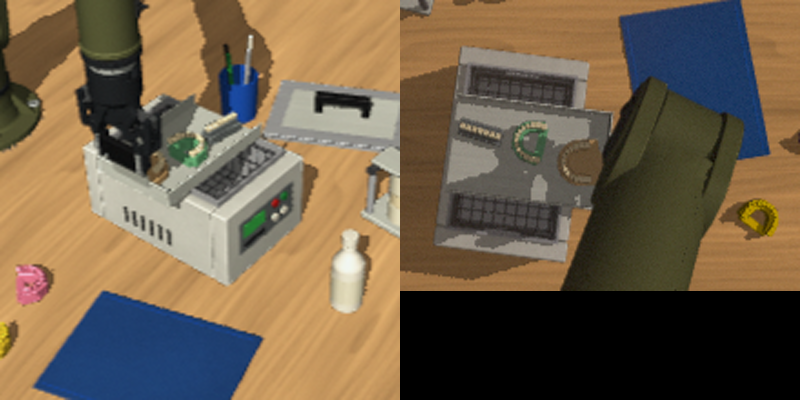

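The tray now spans the tank: its lip is over the far collar (top crop (450,140)) and its rear is outside the near wall. Next: lower onto both collars, open a little and re-close at 20 N.

carry_out --commands '[[0.06, [0, 0, -0.001], 0], [0.06, [0, 0, -0.001], 0], [0.06, [0, 0, -0.001], 0], [0.06, [0, 0, -0.001], 0], [0.06, [0, 0, 0], 0], [0.0685, [0, 0, 0], 0], [0.069, [0, 0, 0], 0], [0.0695, [0, 0, 0], 0], [0.0695, [0, 0, 0], 0], [0.0695, [0, 0, 0], 0]]' --newtons 20

```text
time_s: 18.17
ee_pos: [0.4826, -0.1847, 0.2195]
tcp_rot: [2.363, 2.069, 0.001]
ft_force: [-2.4, -0.6, 8.5]
width: 0.0697
gripper_force: 32.8
```

carry_out --commands '[[0.071, [0, 0, 0], 0], [0.073, [0, 0, 0], 0], [0.073, [0, 0, 0], 0], [0.073, [0, 0, 0], 0], [0.06, [0, 0, 0], 0], [0.06, [0, 0, 0], 0], [0.06, [0, 0, 0], 0], [0.06, [0, 0, 0], 0], [0.06, [0, 0, 0], 0], [0.06, [0, 0, 0], 0]]' --newtons 20

```text
time_s: 19.0
ee_pos: [0.4827, -0.1842, 0.2183]
tcp_rot: [2.363, 2.07, 0.0]
ft_force: [1.7, 0.2, 0.9]
width: 0.0697
gripper_force: 23.5
```

```bash
python3 look.py c6 tray_lip tray
```

```text
19.1 [ 0.4827 -0.1842  0.2183] 1.438866912054546 [ 0.8958 -0.2342  0.7921] 23.520255088806152 0.07014259859250307
tray_lip [{'location': [321.2, 163.6], 'score': 0.88}] [{'location': [284.2, 224.9], 'score': 0.95}] (array([0.5185, 0.0502, 0.1456]), np.float64(0.01410238321265231))
tray [{'location': [304.5, 179.3], 'score': 0.72}] [{'location': [329.5, 232.7], 'score': 0.89}] (array([ 0.5055, -0.0598,  0.1424]), np.float64(0.008161579704063667))
```

carry_out --commands '[[0.06, [-0.001, -0.005, 0], 0], [0.06, [-0.001, -0.01, 0], 0], [0.06, [-0.002, -0.013, 0], 0], [0.06, [-0.002, -0.013, 0], 0], [0.06, [-0.002, -0.013, 0], 0], [0.06, [-0.002, -0.013, 0], 0], [0.06, [-0.001, -0.013, 0], 0], [0.06, [-0.001, -0.01, 0], 0], [0.06, [-0.001, -0.005, 0], 0], [0.06, [0, 0, 0], 0]]'

```text
time_s: 20.13
ee_pos: [0.4689, -0.2813, 0.2182]
tcp_rot: [2.365, 2.067, -0.002]
ft_force: [-0.1, -1.1, 0.1]
width: 0.0697
gripper_force: 23.4
```

```bash
python3 look.py c7 tray_lip tray
```

```text
20.2333 [ 0.4694 -0.2796  0.2182] 1.4381199681820465 [-0.2652 -1.1293  0.0838] 23.36735486984253 0.06963971984764673
tray_lip [{'location': [303.5, 175.9], 'score': 0.56}] [{'location': [322.1, 232.8], 'score': 0.96}] (array([ 0.4999, -0.0447,  0.1458]), np.float64(0.005317697645892796))
tray [{'location': [282.7, 192.4], 'score': 0.59}] [{'location': [364.9, 236.2], 'score': 0.64}] (array([ 0.4894, -0.1546,  0.1465]), np.float64(0.004980226039353175))
```

carry_out --commands '[[0.06, [0, 0.001, 0.003], 0], [0.06, [0, 0.001, 0.003], 0], [0.06, [0, 0.001, 0.003], 0], [0.06, [0.001, 0.002, 0.003], 0], [0.06, [0, 0.002, 0.003], 0], [0.06, [0, 0.002, 0.003], 0], [0.06, [0.001, 0.002, 0.003], 0], [0.06, [0, 0.002, 0.003], 0], [0.06, [0, 0.002, 0.003], 0], [0.06, [0, 0, 0], 0]]'

```text
time_s: 21.27
ee_pos: [0.4719, -0.2638, 0.2459]
tcp_rot: [2.362, 2.07, 0.001]
ft_force: [-0.5, 0.6, -3.1]
width: 0.0697
gripper_force: 23.8
```

```bash
python3 look.py c8 tray_lip tray
```

```text
21.3667 [ 0.4718 -0.2641  0.2455] 1.4389164883671457 [ 0.5158  0.2651 -1.1462] 23.913757503032684 0.06953345827576564
tray_lip [{'location': [282.9, 190.6], 'score': 0.66}] [{'location': [323.4, 230.3], 'score': 0.85}] (array([ 0.4785, -0.0739,  0.1016]), np.float64(0.08495655719810352))
tray [{'location': [283.4, 188.0], 'score': 0.63}] [{'location': [413.2, 240.3], 'score': 0.75}] (array([ 0.5075, -0.2375,  0.2298]), np.float64(0.07626754053799414))
```

View pics/c8.png

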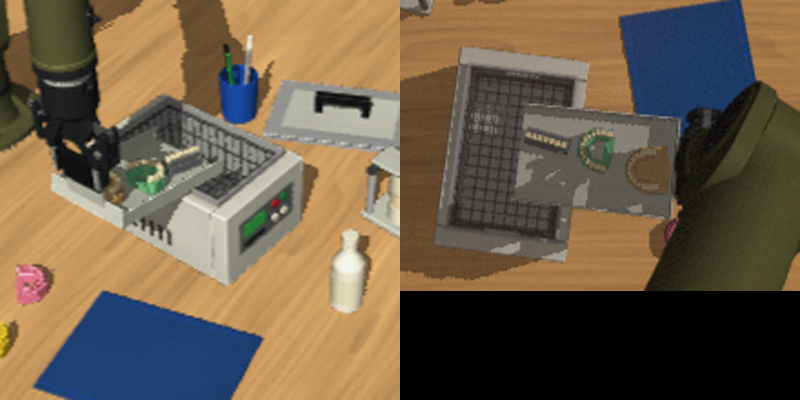

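The nose is going down about the collar as intended (the near wall's line drops toward the lip, crop (220,160)) and the models still rest. Continue the arc.

carry_out --commands '[[0.06, [0, 0.002, 0.003], 0], [0.06, [0, 0.002, 0.003], 0], [0.06, [0.001, 0.002, 0.003], 0], [0.06, [0, 0.002, 0.003], 0], [0.06, [0, 0.002, 0.003], 0], [0.06, [0.001, 0.003, 0.003], 0], [0.06, [0, 0.003, 0.003], 0], [0.06, [0, 0.003, 0.003], 0], [0.06, [0, 0, 0], 0], [0.06, [0, 0, 0], 0]]'

```text
time_s: 22.4
ee_pos: [0.4737, -0.245, 0.2695]
tcp_rot: [2.362, 2.07, 0.0]
ft_force: [0.2, 0.4, -3.1]
width: 0.0697
gripper_force: 23.9
```

```bash
python3 look.py c9 half_mid lower_mid upper_mid tray_lip
```

```text
22.5 [ 0.4735 -0.2453  0.2692] -4.844463748925881 [ 0.2886 -0.0728 -3.5516] 23.898116648197174 0.06956802150684695
half_mid [{'location': [302.1, 177.0], 'score': 0.47}] [{'location': [338.7, 225.6], 'score': 0.75}] (array([ 0.5183, -0.0851,  0.1739]), np.float64(0.0008443438727787876))
lower_mid [{'location': [285.3, 182.0], 'score': 0.81}] [{'location': [489.6, 222.0], 'score': 0.61}] (array([ 0.5659, -0.3527,  0.359 ]), np.float64(0.14071295216237034))
upper_mid [{'location': [268.8, 186.3], 'score': 0.53}] [{'location': [392.8, 241.2], 'score': 0.8}] (array([ 0.4773, -0.2132,  0.2071]), np.float64(0.004483544117703784))
tray_lip [{'location': [307.4, 175.5], 'score': 0.89}] [{'location': [318.8, 234.8], 'score': 0.57}] (array([ 0.5003, -0.0324,  0.1386]), np.float64(0.007029506638704846))
```

The slope is about 14.5° and the tray hangs just off the collar, since the grip friction holds it. I'll ease the grip slightly while moving along the arc in small jerks; the collar bounds the tilt.

carry_out --commands '[[0.0697, [0, 0, 0], 0], [0.0698, [0, 0, 0], 0], [0.0698, [0, 0.003, 0.004], 0], [0.0698, [0, 0, 0], 0], [0.0698, [0.001, 0.004, 0.005], 0], [0.0698, [0, 0, 0], 0], [0.0698, [0, 0.003, 0.004], 0], [0.0698, [0, 0, 0], 0], [0.0698, [0.001, 0.004, 0.004], 0], [0.0698, [0, 0, 0], 0]]'

```text
time_s: 23.73
ee_pos: [0.476, -0.2306, 0.2869]
tcp_rot: [2.362, 2.071, 0.001]
ft_force: [0.5, -0.0, -2.9]
width: 0.0701
gripper_force: 12.8
```

```bash
python3 look.py c10 half_mid lower_mid upper_mid tray_lip
```

```text
23.8333 [ 0.4759 -0.231   0.2865] 1.4391354322082075 [ 1.0821  1.638  -2.1476] 12.797760218381882 0.07026810189740573
half_mid [{'location': [301.5, 181.3], 'score': 0.44}] [{'location': [338.2, 228.3], 'score': 0.61}] (array([ 0.5133, -0.084 ,  0.1534]), np.float64(0.0020058670223044783))
lower_mid [{'location': [231.3, 239.1], 'score': 0.73}] [{'location': [367.5, 232.3], 'score': 0.56}] (array([ 0.4413, -0.2427,  0.0079]), np.float64(0.19196413720254488))
upper_mid [{'location': [266.7, 187.4], 'score': 0.41}] [{'location': [391.9, 243.4], 'score': 0.66}] (array([ 0.4706, -0.2131,  0.2002]), np.float64(0.0006606193236897417))
tray_lip [{'location': [303.6, 182.0], 'score': 0.64}] [{'location': [324.3, 236.1], 'score': 0.67}] (array([ 0.4959, -0.0478,  0.1194]), np.float64(0.0029593314915610327))
```

View pics/c10.png

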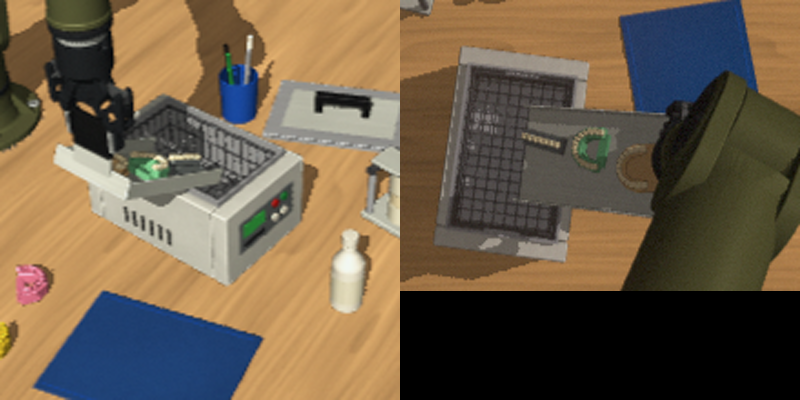

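The tilt is about 20–25° with the lip inside the basket (top crop (525,155), z≈0.12), and the models are still on the tray. A bit more tilt.

carry_out --commands '[[0.0698, [0, 0.003, 0.004], 0], [0.0698, [0, 0, 0], 0], [0.0698, [0.001, 0.003, 0.004], 0], [0.0698, [0, 0, 0], 0], [0.0698, [0, 0.003, 0.003], 0], [0.0698, [0, 0, 0], 0], [0.0698, [0, 0.002, 0.002], 0], [0.0698, [0, 0, 0], 0], [0.0698, [0, 0, 0], 0], [0.0698, [0, 0, 0], 0]]'

```text
time_s: 25.07
ee_pos: [0.4766, -0.2202, 0.2993]
tcp_rot: [2.363, 2.07, 0.0]
ft_force: [-0.5, -0.2, -1.4]
width: 0.07
gripper_force: 12.9
```

```bash
python3 look.py c11 half_mid lower_mid upper_mid tray_lip
```

```text
25.1667 [ 0.4766 -0.2203  0.2993] -4.8445821623598375 [ 0.1049  0.0406 -1.9345] 12.890127450227737 0.06974705273288505
half_mid [{'location': [313.9, 181.6], 'score': 0.4}] [{'location': [307.6, 233.1], 'score': 0.52}] (array([ 0.5069, -0.0021,  0.0944]), np.float64(0.0055427935122016716))
lower_mid [{'location': [225.1, 301.0], 'score': 0.71}] [{'location': [324.1, 232.7], 'score': 0.6}] (array([ 0.4156, -0.1944, -0.32  ]), np.float64(0.3672475271303045))
upper_mid [{'location': [296.9, 182.0], 'score': 0.48}] [{'location': [334.5, 237.1], 'score': 0.96}] (array([ 0.4903, -0.0755,  0.1363]), np.float64(0.0014882791829315476))
tray_lip [{'location': [305.4, 177.0], 'score': 0.37}] [{'location': [325.5, 235.5], 'score': 0.76}] (array([ 0.4998, -0.0484,  0.1423]), np.float64(0.011550609707074826))
```

carry_out --commands '[[0.0698, [0, 0.001, 0.003], 0], [0.0698, [0, 0, 0], 0], [0.0698, [0, 0.001, 0.003], 0], [0.0698, [0, 0, 0], 0], [0.0698, [0, 0.002, 0.002], 0], [0.0698, [0, 0, 0], 0], [0.0698, [0, 0, 0], 0], [0.0698, [0, 0, 0], 0], [0.0698, [0, 0, 0], 0], [0.0698, [0, 0, 0], 0]]'

```text
time_s: 26.4
ee_pos: [0.4765, -0.2163, 0.3072]
tcp_rot: [-2.363, -2.07, 0.0]
ft_force: [-0.5, 0.1, -2.5]
width: 0.0695
gripper_force: 12.8
```

```bash
cat >> h.py <<'E'
def models(p,box):
    "green blob centroid inside box x0,y0,x1,y1"
    x0,y0,x1,y1=box;h=cv2.cvtColor(p["pixels"][y0:y1,x0:x1],cv2.COLOR_BGR2HSV)
    m=cv2.inRange(h,(45,60,40),(85,255,255));v,u=np.nonzero(m);return (u.mean()+x0,v.mean()+y0,len(u)) if len(u) else None
E
python3 look.py c12 half_mid upper_mid tray_lip
python3 - <<'E'
from h import *
s=get_image("scene");t=get_image("top")
a=models(s,(255,150,335,215));b=models(t,(280,180,365,290));print(a,b,tri(s,a[:2],t,b[:2]) if a and b else '')
E
```

```text
26.5 [ 0.4765 -0.2163  0.3072] -4.8444941083567254 [-0.2641 -0.3878 -1.9708] 12.84621387720108 0.06964031425374591
half_mid [{'location': [264.3, 163.9], 'score': 0.7}] [{'location': [305.1, 232.2], 'score': 0.57}] (array([ 0.4434, -0.0561,  0.2026]), np.float64(0.15830809809810295))
upper_mid [{'location': [299.6, 184.5], 'score': 0.66}] [{'location': [319.3, 244.3], 'score': 0.65}] (array([ 0.4731, -0.0356,  0.092 ]), np.float64(0.002629705578594302))
tray_lip [{'location': [300.6, 185.0], 'score': 0.79}] [{'location': [325.0, 231.9], 'score': 0.79}] (array([ 0.4996, -0.0556,  0.1145]), np.float64(0.0161021426993031))
(np.float64(322.7846153846154), np.float64(203.04615384615386), 65) (np.float64(325.31666666666666), np.float64(220.95), 60) (array([ 0.55303333, -0.04386214,  0.04310128]), np.float64(0.029615503682208163))
```

View pics/c12.png

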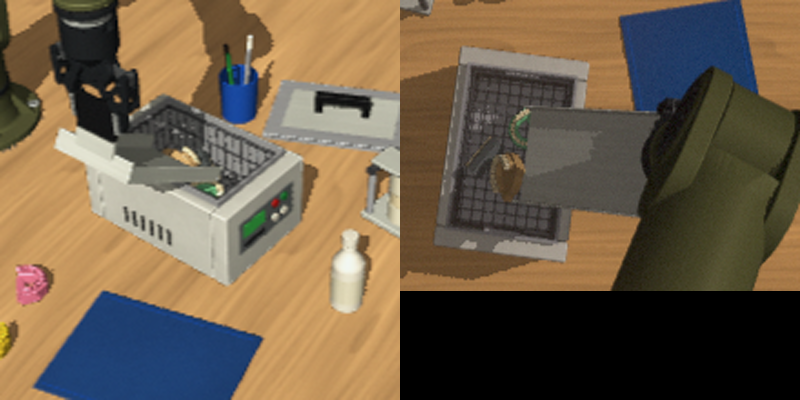

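All three models lie in the basket: half (485,150), green (520,125), tan (508,175) in the top crop. The tray is empty. I'll firm the grip slightly, withdraw along the tray's own slope, then lift.

carry_out --commands '[[0.06, [0, 0, 0], 0], [0.06, [0, 0, 0], 0], [0.06, [-0.001, -0.005, 0.0038], 0], [0.06, [-0.001, -0.005, 0.0038], 0], [0.06, [-0.001, -0.008, 0.006], 0], [0.06, [-0.001, -0.008, 0.006], 0], [0.06, [-0.001, -0.008, 0.006], 0], [0.06, [-0.001, -0.008, 0.01], 0], [0.06, [-0.001, -0.008, 0.015], 0], [0.06, [0, 0, 0.015], 0]]' --newtons 30

```text
time_s: 27.73
ee_pos: [0.4686, -0.269, 0.3738]
tcp_rot: [2.366, 2.066, -0.002]
ft_force: [-0.8, -0.2, -1.4]
width: 0.0692
gripper_force: 35.5
```

carry_out --commands '[[0.06, [0, 0, 0.01], 0], [0.06, [0, 0, 0.008], 0], [0.06, [0, 0, 0.005], 0], [0.06, [0, 0, 0], 0], [0.06, [0.005, -0.005, 0], -0.02], [0.06, [0.01, -0.01, 0], -0.04], [0.06, [0.01, -0.01, 0], -0.06], [0.06, [0.01, -0.01, 0], -0.06], [0.06, [0.01, -0.01, 0], -0.06], [0.06, [0.01, -0.01, 0], -0.06]]'

```text
time_s: 28.57
ee_pos: [0.5253, -0.3216, 0.3947]
tcp_rot: [-2.648, -1.688, 0.001]
ft_force: [-0.0, 0.3, -1.6]
width: 0.0696
gripper_force: 35.5
```

```bash
python3 look.py c13 tray_lip half_mid upper_mid lower_mid
python3 - <<'E'
from h import *
s=get_image("scene");t=get_image("top")
a=models(s,(255,150,335,215));b=models(t,(280,180,365,290));print(a,b,tri(s,a[:2],t,b[:2]) if a and b else '')
E
```

```text
28.6667 [ 0.5258 -0.3223  0.3938] -5.147137281593066 [-0.2116  0.3697 -1.5171] 35.99652349948883 0.06949625106343513
tray_lip [{'location': [300.8, 189.0], 'score': 0.58}] [{'location': [375.9, 193.4], 'score': 0.75}] (array([ 0.5863, -0.1803,  0.2169]), np.float64(0.014069219732452811))
half_mid [{'location': [312.1, 181.5], 'score': 0.63}] [{'location': [309.1, 233.1], 'score': 0.63}] (array([ 0.5051, -0.0074,  0.098 ]), np.float64(0.0017225107609364601))
upper_mid [] [{'location': [333.2, 243.8], 'score': 0.61}] 
lower_mid [{'location': [225.8, 301.0], 'score': 0.81}] [{'location': [416.1, 279.4], 'score': 0.72}] (array([ 0.3517, -0.3698, -0.2633]), np.float64(0.010475341890512063))
(np.float64(327.5348837209302), np.float64(207.09302325581396), 43) (np.float64(329.5304347826087), np.float64(221.1391304347826), 115) (array([ 0.56266316, -0.04985545,  0.03173071]), np.float64(0.05204625294168495))
```

carry_out --commands '[[0.06, [0.006, -0.006, 0], -0.05], [0.06, [0.006, -0.006, 0], -0.05], [0.06, [0.006, -0.006, -0.005], -0.05], [0.06, [0.006, -0.006, -0.01], -0.05], [0.06, [0.006, -0.006, -0.015], -0.05], [0.06, [0.006, -0.006, -0.02], -0.05], [0.06, [0.006, -0.006, -0.02], -0.05], [0.06, [0.005, -0.005, -0.02], -0.05], [0.06, [0.004, -0.005, -0.02], -0.04], [0.06, [0, 0, -0.02], -0.018]]'

```text
time_s: 30.0
ee_pos: [0.5761, -0.3739, 0.2647]
tcp_rot: [2.962, 1.045, -0.0]
ft_force: [-1.1, 0.4, -2.0]
width: 0.0694
gripper_force: 36.1
```

carry_out --commands '[[0.06, [0, 0, -0.02], 0], [0.06, [0, 0, -0.015], 0], [0.06, [0, 0, -0.01], 0], [0.06, [0, 0, -0.006], 0], [0.06, [0, 0, 0], 0], [0.06, [0, 0, 0], 0], [0.06, [0, 0, 0], 0], [0.06, [0, 0, 0], 0], [0.06, [0, 0, 0], 0], [0.06, [0, 0, 0], 0]]'

```text
time_s: 30.83
ee_pos: [0.5757, -0.3734, 0.2155]
tcp_rot: [2.961, 1.049, 0.001]
ft_force: [0.1, 0.6, -2.4]
width: 0.0695
gripper_force: 36.0
```

```bash
python3 look.py c14 tray_lip half_mid upper_mid tray mat
python3 - <<'E'
from h import *
s=get_image("scene");t=get_image("top")
u=spot_in(t,"upper_mid")[:2];print([(x["location"],x["score"],atz(t,x["location"],.085)) for x in u])
E
```

```text
30.9333 [ 0.5756 -0.3733  0.2152] 0.6807595037324499 [-0.2507 -0.7886 -1.7423] 36.043052673339844 0.06948754999261157
tray_lip [{'location': [321.6, 261.9], 'score': 0.87}] [{'location': [398.2, 167.0], 'score': 0.96}] (array([ 0.6962, -0.2658,  0.0296]), np.float64(0.0027043243147549813))
half_mid [{'location': [313.2, 181.4], 'score': 0.43}] [{'location': [308.5, 235.6], 'score': 0.63}] (array([ 0.502 , -0.0032,  0.0938]), np.float64(0.010020279374415304))
upper_mid [{'location': [294.4, 193.6], 'score': 0.37}] [{'location': [332.7, 246.7], 'score': 0.88}] (array([ 0.4689, -0.0701,  0.0731]), np.float64(0.0035251173146117294))
tray [{'location': [288.5, 254.4], 'score': 0.96}] [{'location': [424.9, 185.8], 'score': 0.81}] (array([ 0.6267, -0.3298,  0.0863]), np.float64(0.00696984475716868))
mat [{'location': [287.1, 272.3], 'score': 0.87}] [{'location': [421.0, 194.3], 'score': 0.97}] (array([ 0.6161, -0.3354,  0.0061]), np.float64(0.00302337732280135))
[([331.5, 246.0], 0.79, array([ 0.46913524, -0.06772658,  0.085     ]))]
```

The lip is about 24 mm above the mat, facing the right way, and the models sit in the basket. Now set the lip down and lay the tray back along the arc.

carry_out --commands '[[0.06, [0, 0, -0.008], 0], [0.06, [0, 0, -0.008], 0], [0.06, [0, 0, -0.007], 0], [0.06, [-0.005, -0.004, -0.007], 0], [0.06, [-0.005, -0.004, -0.007], 0], [0.06, [-0.005, -0.004, -0.007], 0], [0.06, [-0.005, -0.004, -0.007], 0], [0.06, [-0.004, -0.003, -0.006], 0], [0.06, [-0.004, -0.003, -0.008], 0], [0.06, [-0.004, -0.003, -0.009], 0]]'

```text
time_s: 32.42
ee_pos: [0.5426, -0.3997, 0.1408]
tcp_rot: [2.96, 1.047, -0.001]
ft_force: [-1.7, -1.0, 2.2]
width: 0.0693
gripper_force: 36.0
```

carry_out --commands '[[0.06, [-0.005, -0.004, -0.01], 0], [0.06, [-0.004, -0.003, -0.009], 0], [0.06, [-0.004, -0.003, -0.01], 0], [0.06, [-0.004, -0.003, -0.01], 0], [0.06, [-0.002, -0.002, -0.008], 0], [0.06, [-0.002, -0.002, -0.006], 0], [0.06, [0, 0, -0.004], 0], [0.06, [0, 0, 0], 0], [0.06, [0, 0, 0], 0], [0.06, [0, 0, 0], 0]]'

```text
time_s: 33.25
ee_pos: [0.523, -0.4147, 0.0839]
tcp_rot: [-2.96, -1.05, -0.0]
ft_force: [0.0, -0.4, -2.4]
width: 0.0695
gripper_force: 36.0
```

```bash
python3 look.py c15 tray_lip tray
```

```text
33.35 [ 0.523  -0.4148  0.0839] -5.601468868321308 [ 0.2678  0.66   -2.4062] 36.040372252464294 0.0698036232613632
tray_lip [{'location': [322.9, 267.9], 'score': 0.79}] [{'location': [188.4, 206.0], 'score': 0.71}] (array([ 0.5355,  0.3369, -0.5153]), np.float64(0.41011130690345565))
tray [{'location': [288.0, 271.1], 'score': 0.8}] [{'location': [420.5, 193.0], 'score': 0.71}] (array([ 0.6189, -0.3333,  0.0111]), np.float64(0.0038772657307224482))
```

carry_out --commands '[[0.06, [0, 0, -0.001], 0], [0.06, [0, 0, -0.001], 0], [0.06, [0, 0, -0.001], 0], [0.06, [0, 0, -0.001], 0], [0.06, [0, 0, -0.001], 0], [0.06, [0, 0, -0.001], 0], [0.06, [0, 0, 0], 0], [0.06, [0, 0, 0], 0], [0.06, [0, 0, 0], 0], [0.06, [0, 0, 0], 0]]'

```text
time_s: 34.38
ee_pos: [0.5227, -0.4154, 0.078]
tcp_rot: [2.961, 1.048, 0.0]
ft_force: [0.1, -1.7, 1.2]
width: 0.0695
gripper_force: 36.3
```

carry_out --commands '[[0.074, [0, 0, 0], 0], [0.0854, [0, 0, 0], 0], [0.0854, [0, 0, 0], 0], [0.0854, [0, 0, 0], 0], [0.0854, [0, 0, 0.008], 0], [0.0854, [0, 0, 0.015], 0], [0.0854, [0, 0, 0.03], 0], [0.0854, [0, 0, 0.04], 0], [0.0854, [0, 0, 0.04], 0], [0.0854, [0, 0, 0.04], 0]]'

```text
time_s: 35.22
ee_pos: [0.5221, -0.415, 0.2533]
tcp_rot: [2.961, 1.048, -0.001]
ft_force: [0.8, -1.2, -0.2]
width: 0.0854
gripper_force: 0.0
```

```bash
python3 look.py c16 tray_lip tray tray_grip half_mid upper_mid
python3 - <<'E'
from h import *
s=get_image("scene");t=get_image("top")
np.set_printoptions(precision=4,suppress=True)
a=models(s,(255,150,335,225));b=models(t,(285,190,360,280));print(a,b,b and atz(t,b[:2],.085),a and atz(s,a[:2],.085))
for n in("lid","lid_handle"):
  A,B=pinpoint(s,n),pinpoint(t,n);print(n,A[:1],B[:1],tri(s,A[0]["location"],t,B[0]["location"]) if A and B else '')
# dark handle blob in top
g=cv2.cvtColor(t["pixels"],cv2.COLOR_BGR2GRAY)[180:235,180:212];m=(g<60).astype(np.uint8)
n,l,st,c=cv2.connectedComponentsWithStats(m);k=1+np.argmax(st[1:,4]);v,u=np.nonzero(l==k)
r=cv2.minAreaRect(np.c_[u+180,v+180].astype(np.float32));print(r,atz(t,r[0],.05))
bx=cv2.boxPoints(r);W=np.array([atz(t,q,.05) for q in bx]);print(W[:,:2])
E
```

```text
35.3167 [ 0.5241 -0.418   0.2594] 0.6804799309027725 [ 0.7106 -0.8618 -0.4671] 0.0 0.08558368186404333
tray_lip [{'location': [311.6, 199.9], 'score': 0.4}] [{'location': [394.3, 166.2], 'score': 0.8}] (array([ 0.651 , -0.2241,  0.2316]), np.float64(0.010859419326043831))
tray [{'location': [288.5, 272.3], 'score': 0.61}] [{'location': [421.4, 195.7], 'score': 0.65}] (array([ 0.6155, -0.3344,  0.0042]), np.float64(0.005211734957795461))
tray_grip [{'location': [245.0, 267.0], 'score': 0.75}] [{'location': [457.7, 224.7], 'score': 0.91}] (array([ 0.5233, -0.4195,  0.0604]), np.float64(0.0018302627652014925))
half_mid [] [{'location': [309.7, 234.8], 'score': 0.8}] 
upper_mid [{'location': [298.3, 190.7], 'score': 0.4}] [{'location': [330.0, 244.7], 'score': 0.64}] (array([ 0.4765, -0.061 ,  0.0824]), np.float64(0.00919621301046734))
(np.float64(323.43243243243245), np.float64(204.3108108108108), 74) (np.float64(329.3636363636364), np.float64(221.25619834710744), 121) [ 0.5364 -0.0632  0.085 ] [ 0.5961 -0.0812  0.085 ]
lid [{'location': [372.5, 163.9], 'score': 0.78}] [{'location': [197.0, 211.3], 'score': 0.82}] (array([ 0.5815,  0.3277, -0.0088]), np.float64(0.0028394724365790806))
lid_handle [{'location': [378.1, 153.0], 'score': 0.72}] [{'location': [190.5, 207.1], 'score': 0.7}] (array([0.5935, 0.3352, 0.0421]), np.float64(0.015407145750926204))
((194.02963256835938, 207.7875213623047), (35.617576599121094, 7.776919364929199), 73.49563598632812) [0.584  0.3178 0.05  ]
[[0.6301 0.3437]
 [0.6361 0.3226]
 [0.5384 0.2922]
 [0.5325 0.3131]]
```

The tray is back near (0.617,-0.336), flat, at grip coordinates equal to the start. The models measure inside the basket. Next I'll go to the lid at about (0.584,0.32), yaw 0.305.

carry_out --commands '[[0.0854, [0.003, 0.02, 0.003], -0.0188], [0.0854, [0.003, 0.037, 0], -0.0188], [0.0854, [0.003, 0.038, 0], -0.0188], [0.0854, [0.003, 0.038, 0], -0.0188], [0.0854, [0.003, 0.038, 0], -0.0188], [0.0854, [0.003, 0.038, 0], -0.0188], [0.0854, [0.003, 0.038, 0], -0.0188], [0.0854, [0.003, 0.038, 0], -0.0188], [0.0854, [0.003, 0.038, 0], -0.0188], [0.0854, [0.003, 0.038, 0], -0.0188]]'

```text
time_s: 36.95
ee_pos: [0.5525, -0.0524, 0.2542]
tcp_rot: [-3.047, -0.765, -0.001]
ft_force: [0.3, 1.1, 0.2]
width: 0.0855
gripper_force: 0.0
```

carry_out --commands '[[0.0854, [0.003, 0.038, 0], -0.0188], [0.0854, [0.003, 0.038, 0], -0.0188], [0.0854, [0.003, 0.038, 0], -0.0188], [0.0854, [0.003, 0.038, 0], -0.0188], [0.0854, [0.003, 0.038, 0], -0.0188], [0.0854, [0.003, 0.038, 0], -0.0188], [0.0854, [0.003, 0.038, 0], -0.0188], [0.0854, [0.003, 0.038, 0], -0.0188], [0.0854, [0.003, 0.038, 0], -0.0188], [0.0854, [0.003, 0.034, 0], -0.0188]]'

```text
time_s: 37.78
ee_pos: [0.5821, 0.3248, 0.2539]
tcp_rot: [-3.104, -0.478, -0.0]
ft_force: [0.7, 0.4, -0.2]
width: 0.0853
gripper_force: 0.0
```

Run:
```python
from h import *
np.set_printoptions(precision=4,suppress=True)
from fit import fit
s=get_image("scene");t=get_image("top");e=env.sense();print(e["time_s"],e["ee_pos"],2*np.arctan2(e["tcp_rot"][1],e["tcp_rot"][0]))
for n in("lid","lid_handle","tank_rim","basket_floor","cleaner"):
  A,B=pinpoint(s,n),pinpoint(t,n);print(n,[(np.round(x["location"],1),round(x["score"],2)) for x in A[:1]+B[:1]],tri(s,A[0]["location"],t,B[0]["location"])[0] if A and B else '')
# refine cleaner top-face and lid outlines: subpixel corners from t0/s0
t0=cv2.imread("pics/t0.png",0);s0=cv2.imread("pics/s0.png",0)
def sub(i,p): 
    c=np.array(p,np.float32).reshape(-1,1,2);return cv2.cornerSubPix(i,c,(4,4),(-1,-1),(3,50,.01)).reshape(-1,2)
lt=sub(t0,[(156.3,177.5),(213.8,159.3),(178.5,259),(238,242)]);print(lt)
L,W,z=.129,.089,.0095
q=[(L,W,z),(L,-W,z),(-L,W,z),(-L,-W,z)]
print("lid",*fit([(t,a,b) for a,b in zip(q,lt)],[.58,.32,.3]))
ct=sub(t0,[(293.7,175.5),(363.7,185),(280.5,287),(351.5,293)]);cs=sub(s0,[(301.5,154.5),(355.5,183.5),(321,206),(261,179)])
print(ct,cs)
L,W,z=.145,.095,.135
q=[(L,W,z),(L,-W,z),(-L,W,z),(-L,-W,z)]
print("cl",*fit([(t,a,b) for a,b in zip(q,ct)],[.5,-.04,-.13]))
q2=[(-L,W,z),(L,W,z),(L,-W,z),(-L,-W,z)]
print("cl both",*fit([(t,a,b) for a,b in zip(q,ct)]+[(s,a,b) for a,b in zip(q2,cs)],[.5,-.04,-.13]))
```

```text
37.8833 [0.5808 0.3303 0.2523] -5.969060308630429
lid [(array([372.4, 164.5]), 0.89), (array([196. , 208.4]), 0.6)] [ 0.5862  0.3277 -0.0085]
lid_handle [(array([376.1, 154.4]), 0.62), (array([191.5, 205.8]), 0.76)] [0.593  0.3297 0.0401]
tank_rim [(array([306.6, 174.9]), 0.56), (array([320. , 235.7]), 0.85)] [ 0.4982 -0.0351  0.1422]
basket_floor [(array([307.2, 195.1]), 0.97), (array([324.1, 236.9]), 0.63)] [ 0.5001 -0.0446  0.0599]
cleaner [(array([307.6, 209.2]), 0.74), (array([319.4, 236.7]), 0.66)] [ 0.499  -0.0345 -0.0132]
[[154.294  177.9848]
 [216.4362 161.3365]
 [178.5251 260.9376]
 [238.     242.    ]]
lid [ 0.5837  0.3267  0.2851 -0.0146] [[2.2, -0.2], [-2.5, -1.0], [0.4, 0.2], [-0.4, 0.9]]
[[293.8382 175.1013]
 [364.3259 184.0541]
 [278.4822 284.0244]
 [350.3653 293.5792]] [[301.5    154.5   ]
 [355.9977 181.7612]
 [321.6572 209.0616]
 [261.     179.    ]]
cl [ 0.502  -0.0422 -0.1492 -0.0155] [[-0.0, -0.0], [-0.1, 0.2], [-0.2, -0.2], [0.4, 0.1]]
cl both [ 0.5028 -0.0411 -0.1471 -0.011 ] [[-0.7, -0.6], [-0.5, -0.5], [-0.7, -0.3], [0.2, -0.1], [-8.5, -0.7], [0.2, 1.1], [-0.8, 2.9], [-4.6, -0.7]]
```

carry_out --commands '[[0.0854, [0.004, -0.007, -0.02], -0.01], [0.0854, [0, 0, -0.035], 0], [0.0854, [0, 0, -0.035], 0], [0.0854, [0, 0, -0.035], 0], [0.0854, [0, 0, -0.03], 0], [0.0854, [0, 0, -0.02], 0], [0.0854, [0, 0, -0.015], 0], [0.0854, [0, 0, -0.008], 0], [0.0854, [0, 0, 0], 0], [0.0854, [0, 0, 0], 0]]'

```text
time_s: 39.22
ee_pos: [0.5869, 0.3146, 0.0563]
tcp_rot: [3.108, 0.461, 0.0]
ft_force: [0.1, 0.5, 0.6]
width: 0.0855
gripper_force: 0.0
```

```bash
python3 look.py c17 lid lid_handle
```

```text
39.3167 [0.5875 0.3149 0.0573] -5.988553696602952 [ 1.0177 -0.0459 -0.8989] 0.0 0.08539804009766978
lid [{'location': [372.6, 162.7], 'score': 0.92}] [{'location': [195.5, 208.8], 'score': 0.71}] (array([ 0.5853,  0.3276, -0.0003]), np.float64(0.003961880344818671))
lid_handle [{'location': [374.7, 153.5], 'score': 0.98}] [{'location': [190.3, 206.7], 'score': 0.77}] (array([0.5884, 0.3308, 0.043 ]), np.float64(0.0006295763003116982))
```

carry_out --commands '[[0.0854, [-0.001, 0.005, -0.005], 0], [0.0854, [0, 0, -0.005], 0], [0.0854, [0, 0, 0], 0], [0.04, [0, 0, 0], 0], [0.005, [0, 0, 0], 0], [0.005, [0, 0, 0], 0], [0.005, [0, 0, 0], 0], [0.005, [0, 0, 0], 0], [0.005, [0, 0, 0], 0], [0.005, [0, 0, 0], 0]]' --newtons 100

```text
time_s: 40.35
ee_pos: [0.5857, 0.3203, 0.0464]
tcp_rot: [-3.107, -0.462, -0.001]
ft_force: [-0.5, 0.6, 3.8]
width: 0.0145
gripper_force: 98.4
```

carry_out --commands '[[0.005, [0, 0, 0.008], 0], [0.005, [0, 0, 0.015], 0], [0.005, [0, 0, 0.025], 0], [0.005, [0, 0, 0.03], 0], [0.005, [0, 0, 0.03], 0], [0.005, [0, 0, 0.03], 0], [0.005, [0, 0, 0.025], 0], [0.005, [0, 0, 0.015], 0], [0.005, [0, 0, 0.01], 0], [0.005, [0, 0, 0], 0]]'

```text
time_s: 41.18
ee_pos: [0.5863, 0.3196, 0.2361]
tcp_rot: [-3.107, -0.461, -0.005]
ft_force: [-0.4, -0.1, -3.0]
width: 0.0142
gripper_force: 97.5
```

Run:
```python
from h import *
np.set_printoptions(precision=4,suppress=True)
s=get_image("scene");t=get_image("top");e=env.sense();y=2*np.arctan2(e["tcp_rot"][1],e["tcp_rot"][0]);P=e["ee_pos"];print(e["time_s"],P,y,e["ft_force"],e["gripper_force"])
cv2.imwrite("pics/lid_t.png",t["pixels"]);cv2.imwrite("pics/lid_s.png",s["pixels"])
for n in("lid","lid_handle"):
  A,B=pinpoint(s,n),pinpoint(t,n);print(n,[(np.round(x["location"],1),round(x["score"],2)) for x in A[:1]+B[:1]],tri(s,A[0]["location"],t,B[0]["location"])[0] if A and B else '')
# predicted corners if TCP sits over the lid's centre
zt=P[2]-.0464+.0095
for p,nm in((t,"top"),(s,"scene")):
  im=p["pixels"]
  c=[proj(p,(P[0]+np.cos(y)*a-np.sin(y)*b,P[1]+np.sin(y)*a+np.cos(y)*b,zt)) for a,b in((.129,.089),(.129,-.089),(-.129,.089),(-.129,-.089))]
  g=cv2.cvtColor(im,cv2.COLOR_BGR2GRAY);print(nm,np.array(c))
  hsv=cv2.cvtColor(im,cv2.COLOR_BGR2HSV);x0,y0=np.min(c,0).astype(int)-25;x1,y1=np.max(c,0).astype(int)+25
  m=cv2.inRange(hsv[max(y0,0):y1,max(x0,0):x1],(0,0,70),(179,60,255))
  k,l,st,_=cv2.connectedComponentsWithStats(m);j=1+np.argmax(st[1:,4]);ys,xs=np.nonzero(l==j)
  h=cv2.convexHull(np.c_[xs+max(x0,0),ys+max(y0,0)].astype(np.float32));r=cv2.minAreaRect(h)
  ap=cv2.approxPolyDP(h,5,True).reshape(-1,2);print(st[j,4],r,ap.tolist())
```

```text
41.2833 [0.5851 0.3196 0.233 ] 0.2946514407091367 [-0.0542  0.4701 -3.5995] 97.50759959220886
lid [(array([375., 123.]), 0.7), (array([174.1, 199.9]), 0.68)] [0.5873 0.3253 0.1863]
lid_handle [(array([376.4, 115.2]), 0.72), (array([169.6, 195.1]), 0.6)] [0.5934 0.3229 0.2232]
top [[127.6305 163.1446]
 [195.7493 141.8747]
 [154.4997 261.7468]
 [224.3875 239.3313]]
5689 ((176.0836181640625, 200.47531127929688), (103.35597229003906, 73.60462188720703), 73.53998565673828) [[225.0, 237.0], [156.0, 260.0], [134.0, 161.0], [196.0, 141.0]]
scene [[411.0841 113.0757]
 [406.1267 137.257 ]
 [345.7775 106.5639]
 [335.9581 129.5495]]
1609 ((374.6286315917969, 121.79949951171875), (71.51924133300781, 26.81083869934082), 6.115503787994385) [[411.0, 113.0], [407.0, 138.0], [338.0, 131.0], [347.0, 107.0]]
```

Run:
```python
from fit import *
np.set_printoptions(precision=4,suppress=True)
s=get_image("scene");t=get_image("top")
def fz(obs,x0):
    def w(p,q):
        c,n=np.cos(p[2]),np.sin(p[2]);return [p[0]+c*q[0]-n*q[1],p[1]+n*q[0]+c*q[1],q[2]]
    r=least_squares(lambda p:np.concatenate([np.subtract(proj(c,w(p,q)),u) for c,q,u in obs]),x0,loss="soft_l1");return r.x,np.round(r.fun.reshape(-1,2),1).tolist()
L,W,z=.129,.089,.196
ot=[(t,(-L,-W,z),(225.5,237.5)),(t,(-L,W,z),(156,260.5)),(t,(L,-W,z),(196.5,141))]
os=[(s,(L,W,z),(411.5,113)),(s,(L,-W,z),(407,138.5)),(s,(-L,-W,z),(338,131)),(s,(-L,W,z),(347,107))]
for o in(ot,os,ot+os):print("lid",*fz(o,[.585,.32,.295]))
L,W,z=.145,.095,.135
ct=[(293.8,175.1),(364.3,184.05),(278.5,284),(350.4,293.6)]
q=[(L,W,z),(L,-W,z),(-L,W,z),(-L,-W,z)]
oc=[(t,a,b) for a,b in zip(q,ct)];print("cl",*fz(oc,[.5,-.04,-.14]))
# independent: white top+collar mask in both views now (arm is away)
for p,b in((t,(268,165,378,305)),(s,(250,145,365,240))):
    hsv=cv2.cvtColor(p["pixels"],cv2.COLOR_BGR2HSV)[b[1]:b[3],b[0]:b[2]]
    m=cv2.morphologyEx(cv2.inRange(hsv,(0,0,75),(179,55,255)),cv2.MORPH_OPEN,np.ones((3,3)))
    k,l,st,_=cv2.connectedComponentsWithStats(m);j=1+np.argmax(st[1:,4]);ys,xs=np.nonzero(l==j)
    print(cv2.approxPolyDP(cv2.convexHull(np.c_[xs+b[0],ys+b[1]].astype(np.float32)),3,True).reshape(-1,2).tolist())
```

```text
lid [0.5882 0.3171 0.3005] [[0.2, 0.3], [-0.1, 0.1], [-0.1, -0.4]]
lid [0.5911 0.317  0.3033] [[0.6, 0.6], [0.6, -0.6], [-0.8, -0.5], [-0.5, 0.3]]
lid [0.5889 0.3173 0.3002] [[0.1, -0.0], [-0.2, -0.3], [-0.1, -0.7], [0.2, 0.5], [0.0, -0.7], [-1.4, -0.8], [-0.8, 0.1]]
cl [ 0.5014 -0.0422 -0.1497] [[-0.3, -0.9], [0.5, -0.5], [-0.9, 0.5], [0.7, 0.8]]
[[362.0, 184.0], [350.0, 293.0], [279.0, 284.0], [294.0, 176.0]]
[[354.0, 209.0], [320.0, 237.0], [262.0, 205.0], [258.0, 176.0], [296.0, 153.0], [355.0, 180.0]]
```

carry_out --commands '[[0.005, [-0.002, -0.009, 0.005], -0.015], [0.005, [-0.004, -0.018, 0.005], -0.022], [0.005, [-0.004, -0.02, 0], -0.024], [0.005, [-0.005, -0.02, 0], -0.024], [0.005, [-0.005, -0.02, 0], -0.024], [0.005, [-0.005, -0.02, 0], -0.024], [0.005, [-0.005, -0.02, 0], -0.024], [0.005, [-0.005, -0.02, 0], -0.024], [0.005, [-0.005, -0.02, 0], -0.024], [0.005, [-0.005, -0.02, 0], -0.024]]'

```text
time_s: 42.42
ee_pos: [0.54, 0.131, 0.2443]
tcp_rot: [-3.14, -0.099, -0.0]
ft_force: [-0.2, 0.1, -3.0]
width: 0.0148
gripper_force: 97.6
```

carry_out --commands '[[0.005, [-0.005, -0.02, 0], -0.024], [0.005, [-0.005, -0.02, 0], -0.024], [0.005, [-0.005, -0.02, 0], -0.024], [0.005, [-0.005, -0.02, 0], -0.024], [0.005, [-0.005, -0.02, 0], -0.024], [0.005, [-0.005, -0.02, 0], -0.024], [0.005, [-0.005, -0.02, 0], -0.024], [0.005, [-0.004, -0.018, 0], -0.024], [0.005, [-0.002, -0.013, 0], -0.023], [0.005, [0, 0, 0], 0]]'

```text
time_s: 43.25
ee_pos: [0.4988, -0.0422, 0.2444]
tcp_rot: [3.131, -0.245, 0.001]
ft_force: [0.2, -0.1, -2.6]
width: 0.0146
gripper_force: 97.7
```

```bash
python3 look.py c18 lid tank_rim
```

```text
43.35 [ 0.4996 -0.0386  0.2439] 6.132684988700147 [ 0.1312  1.0099 -3.2073] 97.68438220024109 0.014178188065816196
lid [{'location': [302.3, 164.0], 'score': 0.96}] [] 
tank_rim [{'location': [305.5, 178.7], 'score': 0.82}] []
```

carry_out --commands '[[0.005, [0, 0, -0.01], 0], [0.005, [0, 0, -0.012], 0], [0.005, [0, 0, -0.012], 0], [0.005, [0, 0, -0.007], 0], [0.005, [0, 0, -0.004], 0], [0.005, [0, 0, -0.002], 0], [0.005, [0, 0, 0], 0], [0.005, [0, 0, 0], 0], [0.005, [0, 0, 0], 0], [0.005, [0, 0, 0], 0]]'

```text
time_s: 44.38
ee_pos: [0.4999, -0.0383, 0.1973]
tcp_rot: [-3.133, 0.234, -0.001]
ft_force: [-0.9, -0.5, -3.6]
width: 0.0143
gripper_force: 97.7
```

Run:
```python
from h import *
np.set_printoptions(precision=4,suppress=True)
s=get_image("scene");e=env.sense();y=2*np.arctan2(e["tcp_rot"][1],e["tcp_rot"][0]);P=e["ee_pos"];print(P,y,e["ft_force"])
zt=P[2]-.0464+.0095
def quad(c,y,L,W,z):return np.array([proj(s,(c[0]+np.cos(y)*a-np.sin(y)*b,c[1]+np.sin(y)*a+np.cos(y)*b,z)) for a,b in((L,W),(L,-W),(-L,-W),(-L,W))])
q=quad(P,y,.129,.089,zt);b=quad((.5014,-.0422),-.149,.145,.095,.135);print(q,b)
# scan gray profile across predicted lid edges and box edges for the +x and -y sides
g=cv2.GaussianBlur(cv2.cvtColor(s["pixels"],cv2.COLOR_BGR2GRAY),(3,3),0).astype(float)
for nm,Q in(("lid",q),("box",b)):
  for i in(0,1,2,3):
    A,B=Q[i],Q[(i+1)%4];n=np.array([B[1]-A[1],A[0]-B[0]]);n/=np.linalg.norm(n);n*=np.sign(n@(A-Q.mean(0)))
    pr=[np.mean([cv2.getRectSubPix(g.astype(np.float32),(1,1),tuple(map(float,A+(B-A)*f+n*d)))[0,0] for f in np.linspace(.2,.8,25)]) for d in np.arange(-7,8)]
    print(nm,i,np.round(pr).astype(int))
```

```text
[ 0.4998 -0.0383  0.1973] 6.134006800908504 [-0.3267  0.006  -1.6963]
[[351.1498 172.7706]
 [317.3979 199.4238]
 [259.6077 169.9735]
 [294.3904 147.117 ]] [[355.7476 180.392 ]
 [320.1107 209.3976]
 [255.5902 175.7707]
 [292.4519 151.3364]]
lid 0 [164 150 142 140 140 140 140 133 113  98 111 150 180 188 190]
lid 1 [158 143 138 138 139 140 143 141 137 142 159 180 197 207 202]
lid 2 [161 152 141 137 136 138 144 151 157 159 159 159 159 159 160]
lid 3 [130 131 120 110 106 106 103  94  81  72  68  67  68  67  66]
box 0 [ 97 115 156 182 189 191 190 173 146 133 130 127 111  89  78]
box 1 [139 137 146 165 185 201 207 198 188 186 186 186 186 187 187]
box 2 [160 161 161 157 149 142 141 141 144 149 154 158 158 159 159]
box 3 [106 106 107 112 126 137 136 125 116 114 114 111 102  90  83]
```

The lid outline matches its predicted place over the box within about a pixel. Lower it onto the collar.

carry_out --commands '[[0.005, [0, 0, -0.002], 0], [0.005, [0, 0, -0.002], 0], [0.005, [0, 0, -0.002], 0], [0.005, [0, 0, -0.002], 0], [0.005, [0, 0, -0.002], 0], [0.005, [0, 0, 0], 0], [0.005, [0, 0, 0], 0], [0.005, [0, 0, 0], 0], [0.005, [0, 0, 0], 0], [0.005, [0, 0, 0], 0]]'

```text
time_s: 45.27
ee_pos: [0.4996, -0.0382, 0.187]
tcp_rot: [-3.133, 0.234, -0.0]
ft_force: [0.3, -0.3, -2.7]
width: 0.0146
gripper_force: 97.7
```

carry_out --commands '[[0.005, [0, 0, -0.001], 0], [0.005, [0, 0, -0.001], 0], [0.005, [0, 0, -0.001], 0], [0.005, [0, 0, -0.001], 0], [0.005, [0, 0, 0], 0], [0.005, [0, 0, 0], 0], [0.005, [0, 0, 0], 0], [0.005, [0, 0, 0], 0], [0.005, [0, 0, 0], 0], [0.005, [0, 0, 0], 0]]'

```text
time_s: 46.1
ee_pos: [0.4996, -0.0382, 0.1834]
tcp_rot: [-3.132, 0.234, -0.001]
ft_force: [-2.5, 1.1, 5.2]
width: 0.0144
gripper_force: 98.9
```

Contact comes at the seated height. Release and rise.

carry_out --commands '[[0.03, [0, 0, 0], 0], [0.06, [0, 0, 0], 0], [0.07, [0, 0, 0], 0], [0.07, [0, 0, 0], 0], [0.07, [0, 0, 0.01], 0], [0.07, [0, 0, 0.02], 0], [0.07, [0, 0, 0.04], 0], [0.07, [0, 0, 0.04], 0], [0.07, [0, 0, 0.04], 0], [0.07, [0, 0, 0], 0]]'

```text
time_s: 46.93
ee_pos: [0.5021, -0.0402, 0.3406]
tcp_rot: [-3.132, 0.236, -0.018]
ft_force: [1.2, -0.4, -0.3]
width: 0.0703
gripper_force: 0.0
```

carry_out --commands '[[0.07, [0, 0.04, 0], 0], [0.07, [0, 0.04, 0], 0], [0.07, [0, 0.04, 0], 0], [0.07, [0, 0.04, 0], 0], [0.07, [0, 0.04, 0], 0], [0.07, [0, 0.04, 0], 0], [0.07, [0, 0.04, 0], 0], [0.07, [0, 0.03, 0], 0], [0.07, [0, 0, 0], 0], [0.07, [0, 0, 0], 0]]'

```text
time_s: 47.77
ee_pos: [0.4991, 0.2738, 0.3327]
tcp_rot: [3.132, -0.228, -0.0]
ft_force: [0.3, -1.0, -0.4]
width: 0.0701
gripper_force: 0.0
```

```bash
python3 look.py c19 lid lid_handle tray_lip tray tray_grip mat
python3 - <<'E'
from fit import *
np.set_printoptions(precision=4,suppress=True)
s=get_image("scene");t=get_image("top")
for p,b in((t,(262,165,378,305)),):
    g=cv2.GaussianBlur(cv2.cvtColor(p["pixels"],cv2.COLOR_BGR2GRAY),(3,3),0).astype(np.float32)
    for nm,c,y,L,W,z in(("lid",(.5014,-.0422),-.149,.129,.089,.1465),("box",(.5014,-.0422),-.149,.145,.095,.135)):
        Q=np.array([proj(p,(c[0]+np.cos(y)*a-np.sin(y)*w,c[1]+np.sin(y)*a+np.cos(y)*w,z)) for a,w in((L,W),(L,-W),(-L,-W),(-L,W))])
        for i in range(4):
            A,B=Q[i],Q[(i+1)%4];n=np.array([B[1]-A[1],A[0]-B[0]]);n/=np.linalg.norm(n);n*=np.sign(n@(A-Q.mean(0)))
            print(nm,i,np.round([np.mean([cv2.getRectSubPix(g,(1,1),tuple(map(float,A+(B-A)*f+n*d)))[0,0] for f in np.linspace(.15,.85,25)]) for d in np.arange(-7,8)]).astype(int))
E
```

```text
47.8667 [0.4998 0.2704 0.3333] -0.1505885459276272 [ 0.4422  0.0901 -0.9492] 0.0 0.07030280240605484
lid [{'location': [305.0, 178.6], 'score': 0.72}] [{'location': [320.3, 231.8], 'score': 0.82}] (array([ 0.503 , -0.0403,  0.1324]), np.float64(0.006230667048520012))
lid_handle [{'location': [307.6, 166.1], 'score': 0.95}] [{'location': [318.4, 229.2], 'score': 0.71}] (array([ 0.509 , -0.0344,  0.1832]), np.float64(0.0004343799407830747))
tray_lip [{'location': [324.4, 268.7], 'score': 0.76}] [{'location': [395.4, 164.5], 'score': 0.85}] (array([ 0.7074, -0.2639,  0.0033]), np.float64(0.0022008587245139024))
tray [{'location': [289.6, 272.0], 'score': 0.87}] [{'location': [419.8, 191.8], 'score': 0.59}] (array([ 0.6233, -0.3319,  0.0079]), np.float64(0.0031581614528681276))
tray_grip [{'location': [246.1, 264.7], 'score': 0.59}] [] 
mat [] [] 
lid 0 [108 108 108 108 108 108 111 119 130 137 137 129 119 114 115]
lid 1 [108 109 109 110 110 112 121 132 131 121 116 115 116 116 116]
lid 2 [111 111 111 111 111 110 104  98 108 128 138 134 115  92  82]
lid 3 [108 109 109 108 108 108 107 100  86  75  71  71  72  72  72]
box 0 [109 112 122 133 138 136 127 117 114 115 116 118 119 120 120]
box 1 [109 110 110 112 122 133 131 121 116 116 116 116 116 116 116]
box 2 [104  99 109 129 139 134 115  92  83  83  85  87  89  91  92]
box 3 [109 108 108 108 108 101  87  76  71  71  72  72  72  72  72]
```

```bash
python3 -c "
from h import *
print(hand_in())"
```

```text
the job is handed in; nothing more can be done
None
```

I handed the job in at about 48 s: all three models are in the basket, the empty tray is flat on its mat, and the lid is seated on the tank by my measurements; the verdict was not shown.

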